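Build the sieve stack on the shaker

TASK

Get the sieve shaker ready for grading the dried beans: build the stack on it piece by piece from the bottom up, first the receiving pan in the shaker's seat, then the fine sieve, the medium sieve and the coarse sieve, and last the lid. Every piece must be nested fully home and level in the one below it and let go; leave the glass jar and the beaker standing where they are.

Things in the scene. Friction and masses are not known exactly. Their poses are not given: they have to be found in the camera images.
- pan_mid (a point): Receiving pan, no mesh: smooth closed floor 24 mm below the rim. Steel, round, 36 mm tall, ~100 g: tapered skirt 8 mm tall (43 mm dia at foot, 49 mm from 5 mm up), shoulder, 58 mm dia wall with a 61 mm grip band from 12 mm above the bottom to 14 mm below the rim; rim 58 mm outside, 52 mm inside. Skirts nest 8 mm deep in the rim below. Site at its centre, half-way up; z up.
- fine_mid (a point): The fine sieve. Very fine wire cloth with openings of about 1 mm that looks like an even grey sheet from afar, 12 mm below the rim. Steel frame, 42 mm tall, about 100 g; skirt, shoulder, grip band (61 mm) and rim with the same diameters and offsets as the pan's. It stands on its skirt, which nests 8 mm deep. Site at its centre, half-way up; z up.
- medium_mid (a point): The medium sieve. Wire mesh with 5 mm square openings, eight wires each way, 12 mm below the rim. Steel frame, 50 mm tall, about 110 g; skirt, shoulder, grip band (61 mm) and rim with the same diameters and offsets as the pan's. It stands on its skirt, which nests 8 mm deep. Site at its centre, half-way up; z up.
- coarse_mid (a point): The coarse sieve. Wire mesh with large 15 mm square openings, only two wires each way, 12 mm below the rim. Steel frame, 58 mm tall, about 120 g; skirt, shoulder, grip band (61 mm) and rim with the same diameters and offsets as the pan's. It stands on its skirt, which nests 8 mm deep. Site at its centre, half-way up; z up.
- lid_knob (a point): Lid: steel disc 58 mm dia, 4 mm thick, over a plug 8 mm tall shaped like the sieves' skirts, which nests in a rim. On top a 12 mm dia stem carries a black round knob, 20 mm dia, 18 mm tall, its underside 13 mm above the disc. 43 mm tall overall, about 80 g. Site at the knob's centre: 34 mm above the plug's bottom, 26 mm above the disc's underside, 22 mm above its top; z up.
- seat (a point): Seat of the sieve shaker: a steel ring, 58 mm outside and 52 mm inside diameter, 14 mm tall, on a round aluminium deck 136 mm in diameter, over a grey housing 160 x 160 mm. The pan's skirt nests in the ring, 8 mm deep. Site at the centre of the ring's mouth, level with its rim, 78 mm above the bench. The shaker is fixed, to the robot's left or right; z up.
- jar_mid (a point): Glassware, to be left alone: an open glass jar 72 mm in diameter and 80 mm tall, at the back of the work area. The point is at its centre, half-way up.
- beaker_mid (a point): Glassware, to be left alone: a small glass beaker 40 mm in diameter and 52 mm tall, standing among the sieves, as does an unlisted white crucible 40 mm wide and 28 mm tall. The point is at its centre, half-way up.
- balance: A compact white balance with a round steel pan on top, 150 x 180 mm and 57 mm tall, fixed to the bench on the side away from the shaker; not needed. Its origin is the centre of its underside.

How it is judged:
On the way, in this order (a step that is already met when the one before it is completed fails the run):
1. the pan is seated in the shaker's seat (horizontal distance between pan_mid and seat below 0.005 m and z of pan_mid in the frame of seat between 0.007 and 0.013 m and angle between pan_mid's own z axis and vertical below 0.06 rad), for 0.2 s.
2. the fine sieve is seated on the pan (horizontal distance between fine_mid and pan_mid below 0.005 m and z of fine_mid in the frame of pan_mid between 0.028 and 0.034 m and angle between fine_mid's own z axis and vertical below 0.06 rad), for 0.2 s.
3. the medium sieve is seated on the fine sieve (horizontal distance between medium_mid and fine_mid below 0.005 m and z of medium_mid in the frame of fine_mid between 0.035 and 0.041 m and angle between medium_mid's own z axis and vertical below 0.06 rad), for 0.2 s.
4. the coarse sieve is seated on the medium sieve (horizontal distance between coarse_mid and medium_mid below 0.005 m and z of coarse_mid in the frame of medium_mid between 0.043 and 0.049 m and angle between coarse_mid's own z axis and vertical below 0.06 rad), for 0.2 s.
5. the lid is seated on the coarse sieve (horizontal distance between lid_knob and coarse_mid below 0.005 m and z of lid_knob in the frame of coarse_mid between 0.052 and 0.058 m and angle between lid_knob's own z axis and vertical below 0.06 rad), for 0.2 s.
At the end, for the whole second after the job is handed in: The pan is in the shaker's seat, the fine sieve on the pan, the medium sieve on the fine one, the coarse sieve on the medium one and the lid on top, each within 5 mm of the axis and 3 mm of the nested height relative to the piece below it, tilted less than 0.06 rad, released and at rest (all of step 1 and all of step 2 and all of step 3 and all of step 4 and all of step 5 and linear speed of each of pan, fine, medium, coarse, lid below 0.02 m/s); the robot touches nothing.
It fails at once if the jar is knocked over or pushed more than 30 mm (distance of jar_mid from where it was at the start of the episode above 0.03 m or angle between jar_mid's own z axis and vertical above 0.3 rad).
It fails at once if the beaker is knocked over or pushed more than 30 mm (distance of beaker_mid from where it was at the start of the episode above 0.03 m or angle between beaker_mid's own z axis and vertical above 0.3 rad).
It also fails if it takes over 112 s, if anything falls off the work surface, if the arm or the gripper's body presses on something with over 40 N, if the wrist force passes 120 N, or if a joint passes its speed limit or range.

ROBOT

A 6-joint arm with a two-finger parallel gripper is mounted at the origin on the work surface. World frame = base frame: x ahead of the robot, y to its left, z up, the work surface at z = 0. Lengths are in m, angles in rad, forces in N, time in s.
With the tool pointing down it reaches from about 0.375 to 0.925 m from the base axis. Payload 5.7 kg.
Tool frame: the origin (TCP) lies at the very end of the fingers, on their centre line; the grasp point (between the pads) lies 19 mm behind it; z points along the fingers, y is the direction in which the jaws open and shut (so a half turn about z gives the same grasp; the last joint's range is limited). The gripper opens to 88 mm and grips with 3 to 60 N. Pads are 20 mm wide; open, the fingers measure 115 mm over their backs; the gripper's body (75 mm by 178 mm) begins 61 mm behind the grasp point.
Start: joints at [1.034, 0.359, 1.51, -0, 1.272, -0.115], TCP at [0.246, 0.547, 0.223] pointing down, gripper open.
Joint ranges: [-2.97, 2.97], [-1.01, 2.36], [0.21, 2.38], [-0.96, 4.11], [0.2, 2.71], [-2.98, 2.98]. Speed limits (rad/s): [2.39, 2.39, 3.14, 3.14, 3.14, 3.14].

INTERFACE

Orientations are given as a rotation vector (axis times angle).
In Python, from station import arm gives the robot as it stands.
- The arm moves only by the tool jog_arm, never from a script. Its argument "moves" is a list that holds one entry, the list of rows, each a list of 4 numbers: the shift along the tool's x, y, z in cm, then the turn about the tool's z in degrees. A call has 1 to 10 rows; each row is the pose to reach, as a shift and turn from the pose measured when the call began, along the tool's axes at that moment; what a row does not reach only later rows make up. A row lasts 1/12 s, in which the tool goes at most 41.7 mm and 7.16 degrees, less where a joint would pass 70% of its speed; a pose out of reach is approached as far as the arm can. A call with a gripper value outside its range is refused whole. "grip" is the closure, from 0 (fully open) to 1 (shut), set as the call begins (left out, the last holds). The fingers move at their own pace and stop on an object; the grip force is fixed at half the most. Time passes only in rows, so rows that repeat a pose let the fingers close. It gives the time, the measured TCP pose, the force and the opening at its end, in the units of the state.
- arm.sense(): the state, without advancing time (a new reading comes with each control period).
- arm.capture(name): name is "scene" or "top" or "wrist"; returns a dict with "color" (480x640x3 uint8, red, green, blue), "mtx" (3x3 intrinsics, pixels), "camera_from_world" (4x4, takes a point from world to camera coordinates); the wrist camera has in their place "T_tool_cam" (4x4, takes a point from camera to tool coordinates, whose origin is the TCP and whose axes are the flange's). Camera axes: x right, y down, z forward; pixel columns grow to the right and rows downward; lengths in m; the calibration is good to about 2 mm. The wrist camera is an equidistant fisheye: a pixel r from the principal point sees the ray r / f radians off the axis. A picture is of the moment at which its call begins: read the wrist's pose just before it. There is no depth.
- arm.close_job(): hands the job in, once; it reports no verdict.
The state is a dict: "t": time; "qpos": joint angles; "qvel": joint speeds; "tau": joint torques, N m; "position": TCP position; "tool_rot": TCP orientation; "ft_force": force on the tool from outside, world axes, zero at the start; "moment": the same for the moment, N m; "width": finger opening in m.
Only numpy, scipy, OpenCV 4.12 (cv2) and the standard library are available. Lean on these libraries where they do the work, as an engineer would, in place of code of your own. Each camera call takes 0.05 s, during which the arm holds its last target.

## Working session

There is one attempt and no reset: what is moved stays moved. The work goes in short steps, Python scripts to look and compute and a tool call to move; the robot and the scene stay as the last step left them, time stands still between calls to the robot, and variables do not carry over. Pictures are saved under pics/ and viewed, and the job is handed in when it is done.

Besides the shell and the picture viewer there is one more tool, called as name(argument=value, ...) on one line, values as JSON. jog_arm: Moves the arm, as the interface text tells. Its arguments: {"type":"object","properties":{"moves":{"type":"array"},"grip":{"type":"number"}},"required":["moves"]}

```bash
mkdir -p pics; ls; python3 - <<'E'
from station import arm
import cv2,numpy as np
s=arm.sense()
print({k:np.round(v,3) for k,v in s.items()})
for n in ["scene","top","wrist"]:
    c=arm.capture(n)
    cv2.imwrite(f"pics/{n}0.png",c["color"][:,:,::-1])
    print(n,{k:np.round(v,4).tolist() for k,v in c.items() if k!="color"})
E
```

```text
pics
{'t': np.float64(0.0), 'qpos': array([ 1.034,  0.36 ,  1.511, -0.   ,  1.272, -0.115]), 'qvel': array([ 0.001,  0.001, -0.002,  0.001, -0.   ,  0.001]), 'tau': array([ 0.0000e+00, -5.1538e+01, -2.7073e+01,  6.7000e-02,  3.5000e-02,
       -0.0000e+00]), 'position': array([0.245, 0.547, 0.222]), 'tool_rot': array([-6.580e-01, -3.071e+00,  3.000e-03]), 'ft_force': array([ 0.515, -0.969, -0.279]), 'moment': array([-0.081,  0.009,  0.012]), 'width': np.float64(0.088)}
scene {'mtx': [[501.0209, 0.0, 317.3867], [0.0, 501.0209, 241.3273], [0.0, 0.0, 1.0]], 'camera_from_world': [[-0.4401, 0.898, 0.0005, 0.2531], [0.5445, 0.2672, -0.7951, -0.2478], [-0.7141, -0.3496, -0.6065, 1.5628], [0.0, 0.0, 0.0, 1.0]]}
top {'mtx': [[442.0345, 0.0, 320.2294], [0.0, 442.0345, 242.1196], [0.0, 0.0, 1.0]], 'camera_from_world': [[-0.0149, -0.9994, -0.0305, 0.0208], [-0.9971, 0.0171, -0.0735, 0.5848], [0.074, 0.0293, -0.9968, 0.9631], [0.0, 0.0, 0.0, 1.0]]}
wrist {'mtx': [[371.6483, 0.0, 319.091], [0.0, 371.6483, 242.7203], [0.0, 0.0, 1.0]], 'T_tool_cam': [[-0.0014, -0.9598, -0.2805, 0.0776], [1.0, -0.0015, 0.0, -0.0004], [-0.0004, -0.2805, 0.9598, -0.1624], [0.0, 0.0, 0.0, 1.0]]}
```

View pics/scene0.png

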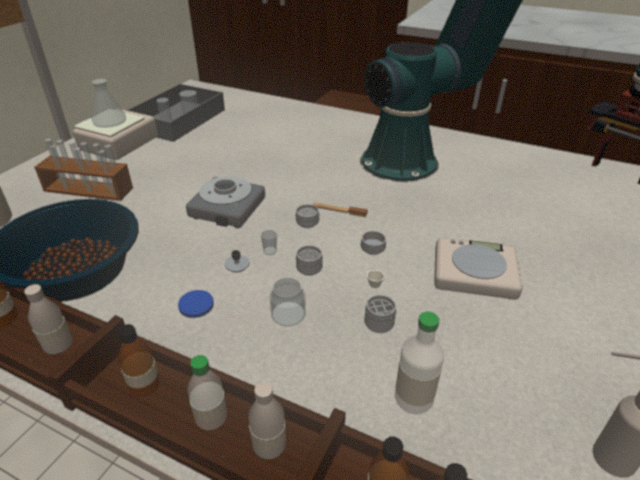

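View pics/top0.png

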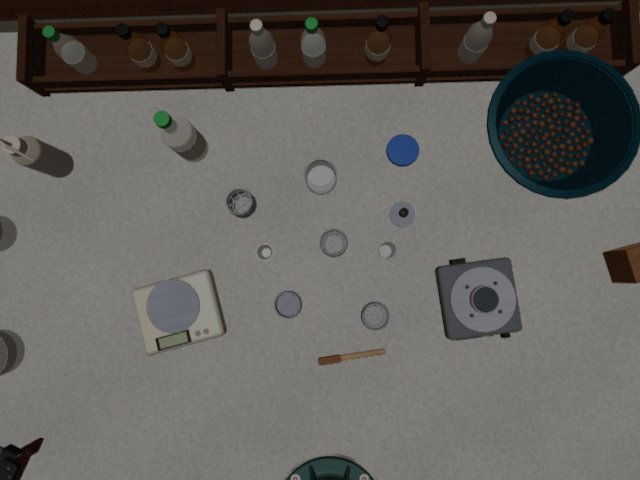

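View pics/wrist0.png

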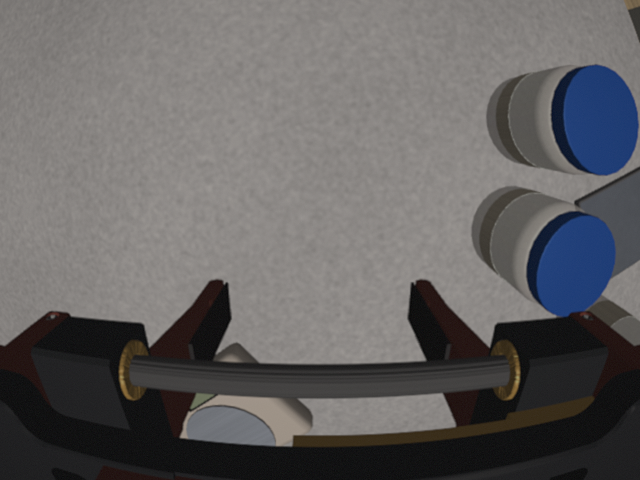

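```bash
python3 - <<'E'
import cv2,numpy as np
t=cv2.imread("pics/top0.png");s=cv2.imread("pics/scene0.png")
c=cv2.resize(t[180:340,215:415],None,fx=4,fy=4,interpolation=cv2.INTER_CUBIC)[:600]
c=cv2.convertScaleAbs(c,alpha=1.5)
cv2.imwrite("pics/top0z.png",c[:,:800])
c=cv2.resize(s[190:340,220:420],None,fx=4,fy=4,interpolation=cv2.INTER_CUBIC)
cv2.imwrite("pics/scene0z.png",cv2.convertScaleAbs(c,alpha=1.5))
E
```

```text
(no output)
```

View pics/top0z.png

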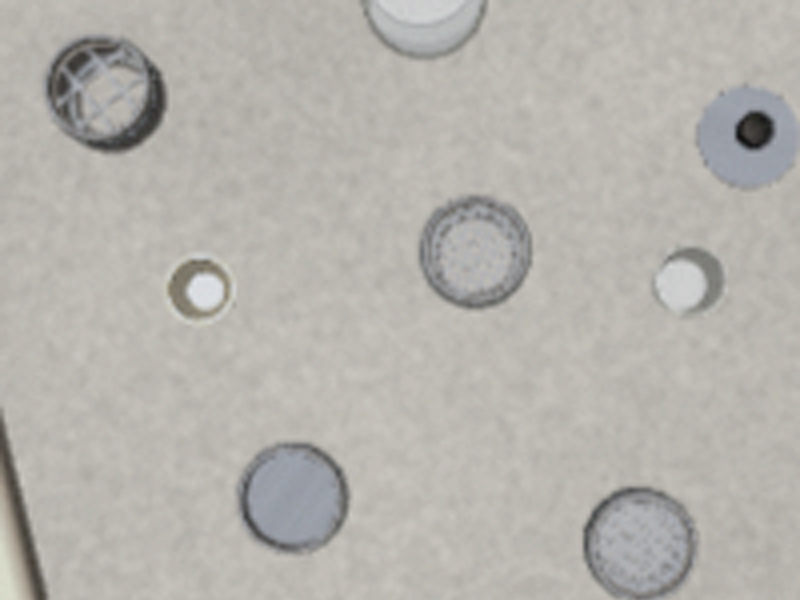

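View pics/scene0z.png

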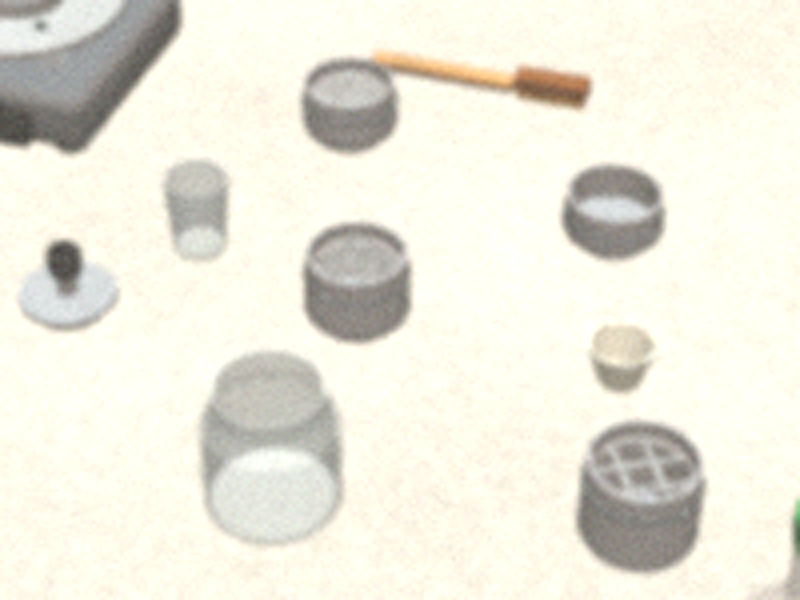

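```bash
cat > h.py <<'E'
import numpy as np,cv2,pickle
from scipy.spatial.transform import Rotation as R
def ray(cam,uv):
    M=np.array(cam["camera_from_world"]);K=np.array(cam["mtx"])
    d=np.linalg.inv(K)@np.array([uv[0],uv[1],1.]);Rm=M[:3,:3]
    return -Rm.T@M[:3,3], Rm.T@d/np.linalg.norm(d)
def onz(cam,uv,z):
    o,d=ray(cam,uv);return o+d*(z-o[2])/d[2]
def tri(rs):
    A=np.zeros((3,3));b=np.zeros(3)
    for o,d in rs:
        P=np.eye(3)-np.outer(d,d);A+=P;b+=P@o
    p=np.linalg.solve(A,b)
    return p,[np.linalg.norm((np.eye(3)-np.outer(d,d))@(p-o)) for o,d in rs]
def proj(cam,p):
    M=np.array(cam["camera_from_world"]);K=np.array(cam["mtx"])
    q=K@(M[:3,:3]@np.array(p)+M[:3,3]);return q[:2]/q[2]
# wrist: pose from sense
def wray(c,s,uv):
    K=c["mtx"];v=np.array([uv[0]-K[0,2],uv[1]-K[1,2]]);r=np.hypot(*v);th=r/K[0,0]
    dc=np.array([*(np.sin(th)*v/max(r,1e-9)),np.cos(th)])
    T=np.array(c["T_tool_cam"]);Rt=R.from_rotvec(s["tool_rot"]).as_matrix()
    return np.array(s["position"])+Rt@T[:3,3], Rt@T[:3,:3]@dc
def wproj(c,s,p):
    T=np.array(c["T_tool_cam"]);Rt=R.from_rotvec(s["tool_rot"]).as_matrix()
    q=T[:3,:3].T@(Rt.T@(np.array(p)-s["position"])-T[:3,3]);th=np.arctan2(np.hypot(q[0],q[1]),q[2]);f=c["mtx"][0,0]
    n=np.hypot(q[0],q[1]);return np.array([c["mtx"][0,2]+f*th*q[0]/n,c["mtx"][1,2]+f*th*q[1]/n])
def cap(arm,n,tag):
    s=arm.sense();c=arm.capture(n);cv2.imwrite(f"pics/{tag}.png",c["color"][:,:,::-1])
    pickle.dump((s,c),open(f"pics/{tag}.pkl","wb"));return s,c
E
python3 - <<'E'
from h import *
from station import arm
s,t=cap(arm,"top","top1"); s,c=cap(arm,"scene","scene1")
z2=lambda X,Y,ox,oy:((X+.5)/4-.5+ox,(Y+.5)/4-.5+oy)
tops={"pan":(294,497),"fine":(640,544),"medium":(475,252),"coarse":(106,94),"lidknob":(755,130),"beaker":(689,280)}
sc={"pan":(614,196),"fine":(350,89),"medium":(357,258),"coarse":(643,462),"lidknob":(64,258),"beaker":(197,174)}
for k in tops:
    a=z2(*tops[k],215,180);b=z2(*sc[k],220,190)
    p,e=tri([ray(t,a),ray(c,b)]);print(k,np.round(p,4),np.round(e,4))
    h={"pan":.036,"fine":.042,"medium":.05,"coarse":.058,"lidknob":.034,"beaker":.052}[k]
    print("   ",np.round(onz(t,a,h),4),np.round(onz(c,b,h),4))
a=(484,299);print("seat",onz(t,a,.078), proj(c,onz(t,a,.078)))
print("jar",onz(t,(320,176),.08))
E
```

```text
pan [0.4495 0.0847 0.0326] [0.0014 0.0014]
    [0.4503 0.083  0.036 ] [0.4532 0.0873 0.036 ]
fine [ 0.4227 -0.1039  0.0371] [0.0002 0.0002]
    [ 0.4232 -0.1036  0.042 ] [ 0.4291 -0.1004  0.042 ]
medium [ 0.5818 -0.0179  0.0445] [0.0001 0.0001]
    [ 0.5814 -0.0178  0.05  ] [ 0.5879 -0.0149  0.05  ]
coarse [0.6709 0.1838 0.0511] [0.0014 0.0014]
    [0.6702 0.181  0.058 ] [0.677 0.187 0.058]
lidknob [ 0.6467 -0.1721  0.0367] [0.0002 0.0002]
    [ 0.6471 -0.1728  0.034 ] [ 0.6439 -0.174   0.034 ]
beaker [ 0.5641 -0.132   0.0543] [0. 0.]
    [ 0.5642 -0.1323  0.052 ] [ 0.5614 -0.1337  0.052 ]
seat [ 0.45774559 -0.32555848  0.078     ] [224.80466238 184.53652235]
jar [0.72125622 0.00817468 0.08      ]
```

```bash
cat > go.py <<'E'
import sys
from h import *
from station import arm
def go(x,y,z,yaw=None):
    s=arm.sense();Rt=R.from_rotvec(s["tool_rot"]).as_matrix()
    d=Rt.T@(np.array([x,y,z])-s["position"])*100
    cy=np.degrees(np.arctan2(Rt[1,0],Rt[0,0]))
    t=0 if yaw is None else -((yaw-cy+180)%360-180)
    print("t",round(float(s["t"]),2),"pos",np.round(s["position"],4),"yaw",round(cy,2),"tilt",np.round(Rt[:,2],4),"w",round(float(s["width"]),4),"shift cm",np.round(d,2),"turn",round(t,2))
if __name__=="__main__": go(*map(float,sys.argv[1:]))
E
python3 go.py .43 .085 .2 180
```

```text
t 0.25 pos [0.2455 0.5471 0.2222] yaw 155.83 tilt [-4.e-04 -8.e-04 -1.e+00] w 0.0878 shift cm [-35.75 -34.61   2.25] turn -24.17
```

jog_arm(moves=[[[-1.0,-1.0,0,-1],[-3,-3,0,-3],[-5.5,-5.5,0.2,-5],[-8.2,-8,0.4,-7],[-11,-10.6,0.6,-9],[-13.8,-13.3,0.8,-11],[-16.6,-16,1.0,-13],[-19.4,-18.7,1.2,-15],[-22.2,-21.4,1.4,-17],[-25,-24.2,1.6,-19]]])

```text
t: 1.08
position: [0.3749, 0.2224, 0.2065]
tool_rot: [0.138, 3.138, -0.001]
ft_force: [1.4, -0.1, 0.4]
width: 0.0879
```

```bash
python3 go.py .43 .085 .2 180
```

```text
t 1.08 pos [0.3749 0.2224 0.2065] yaw 174.96 tilt [ 2.e-04 -5.e-04 -1.e+00] w 0.0879 shift cm [ -6.7  -13.2    0.66] turn -5.04
```

jog_arm(moves=[[[-1.7,-3.2,0.2,-1],[-3.2,-6.4,0.4,-2],[-4.7,-9.2,0.5,-3],[-5.9,-11.4,0.6,-4.5],[-6.5,-12.7,0.66,-5],[-6.7,-13.2,0.66,-5],[-6.7,-13.2,0.66,-5]]])

```text
t: 1.67
position: [0.4303, 0.0841, 0.2]
tool_rot: [0.005, 3.141, -0.001]
ft_force: [0.3, -0.1, -0.7]
width: 0.0879
```

```bash
python3 - <<'E'
from h import *
from station import arm
s,c=cap(arm,"wrist","w1");print(s["position"],s["t"],np.abs(s["qvel"]).max())
print(wproj(c,s,[.45,.084,.036]),wproj(c,s,[.421,.084,.036]))
E
```

```text
[0.43026731 0.0841427  0.19998447] 1.6667 0.038194522028878714
[319.26462708 244.8009705 ] [319.11834106 213.79862564]
```

View pics/w1.png

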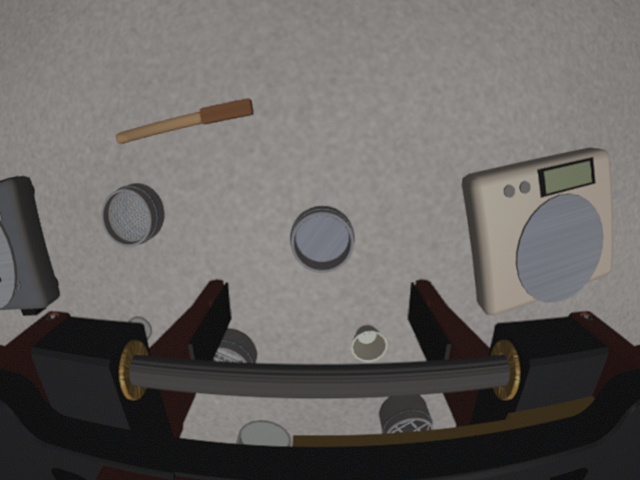

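```bash
cat >> h.py <<'E'
def zoom(tag,u,v,h=50,k=8,out=None,alpha=1.6):
    im=cv2.imread(f"pics/{tag}.png");u0,v0=int(u-h),int(v-h)
    c=im[max(v0,0):v0+2*h,max(u0,0):u0+2*h];c=cv2.resize(c,None,fx=k,fy=k,interpolation=cv2.INTER_CUBIC)[:600]
    cv2.imwrite(out or f"pics/{tag}_z.png",cv2.convertScaleAbs(c,alpha=alpha))
def rimplane(c,s,cen,z,rad):
    """rectify the wrist image on the plane z about cen (xy), 0.2 mm/px, +x up, +y left; returns image and scale"""
    n=500;sc=rad*4/n
    jj,ii=np.meshgrid(np.arange(n),np.arange(n))
    X=cen[0]-(ii-n/2)*sc;Y=cen[1]-(jj-n/2)*sc
    P=np.stack([X,Y,np.full_like(X,z)],-1).reshape(-1,3)
    T=np.array(c["T_tool_cam"]);Rt=R.from_rotvec(s["tool_rot"]).as_matrix()
    q=((P-s["position"])@Rt-T[:3,3])@T[:3,:3];nr=np.hypot(q[:,0],q[:,1]);th=np.arctan2(nr,q[:,2]);f=c["mtx"][0,0]
    u=(c["mtx"][0,2]+f*th*q[:,0]/nr).reshape(n,n).astype(np.float32);v=(c["mtx"][1,2]+f*th*q[:,1]/nr).reshape(n,n).astype(np.float32)
    return cv2.remap(c["color"][:,:,::-1].copy(),u,v,cv2.INTER_CUBIC),sc
E
python3 -c "
from h import *
zoom('w1',322,238,40,7)
"
```

```text
(no output)
```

View pics/w1_z.png

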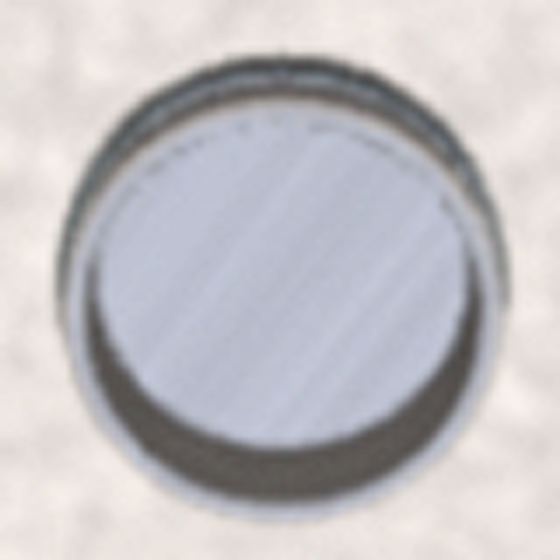

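```bash
cat >> h.py <<'E'
def circ(c,s,pts,z):
    P=[]
    for p in pts:
        o,d=wray(c,s,p);P.append((o+d*(z-o[2])/d[2])[:2])
    P=np.array(P);A=np.c_[2*P,np.ones(len(P))];x=np.linalg.lstsq(A,(P**2).sum(1),rcond=None)[0]
    r=np.sqrt(x[2]+x[0]**2+x[1]**2);return x[:2],r,np.hypot(*(P-x[:2]).T)-r
def zp(X,Y,u,v,h,k): return ((X+.5)/k-.5+int(u-h),(Y+.5)/k-.5+int(v-h))
E
python3 - <<'E'
from h import *
s,c=pickle.load(open("pics/w1.pkl","rb"))
pts=[zp(x,y,322,238,40,7) for x,y in [(64,305),(506,305),(285,521),(285,98),(130,465),(440,465)]]
for z in (.030,.036,.042):
    a=circ(c,s,pts,z);print(z,np.round(a[0],4),round(a[1],4),np.round(a[2],4))
E
```

```text
0.03 [0.4497 0.0869] 0.0296 [-0.     -0.0001 -0.0004 -0.      0.0002  0.0003]
0.036 [0.448  0.0868] 0.029 [-0.     -0.0001 -0.0004 -0.      0.0002  0.0003]
0.042 [0.4462 0.0868] 0.0285 [-0.     -0.0001 -0.0003 -0.      0.0002  0.0003]
```

```bash
python3 go.py .448 .0865 .003 180
```

```text
t 1.72 pos [0.4298 0.085  0.2   ] yaw 179.86 tilt [-2.e-04 -1.e-04 -1.e+00] w 0.0876 shift cm [-1.82  0.16 19.7 ] turn -0.14
```

jog_arm(moves=[[[-0.6,0.1,1.5,0],[-1.3,0.15,4.5,0],[-1.8,0.15,7.8,0],[-1.8,0.15,11,0],[-1.8,0.15,14,0],[-1.8,0.15,16.5,0],[-1.8,0.15,18.3,0],[-1.8,0.15,19.3,0],[-1.8,0.15,19.6,0],[-1.8,0.15,19.7,0]]])

```text
t: 2.55
position: [0.447, 0.0875, 0.0025]
tool_rot: [-0.002, -3.14, 0.0]
ft_force: [-0.5, 0.2, 0.2]
width: 0.0882
```

jog_arm(moves=[[[0,0,0,0],[0,0,0,0],[0,0,0,0],[0,0,0,0],[0,0,0,0],[0,0,0,0]]], grip=1)

```text
t: 3.05
position: [0.4475, 0.0875, 0.0031]
tool_rot: [-0.002, -3.141, -0.0]
ft_force: [-0.5, 1.3, 7.1]
width: 0.0612
```

jog_arm(moves=[[[0,0,-0.5,0],[0,0,-2,0],[0,0,-5,0],[0,0,-8.5,0],[-0.5,-0.5,-12,0],[-1,-2,-15.5,0],[-1.5,-5,-18,0],[-2,-8.5,-19,0],[-2.5,-12,-19.5,0],[-3,-15.5,-19.7,0]]])

```text
t: 3.88
position: [0.4778, -0.0692, 0.202]
tool_rot: [0.001, 3.139, -0.001]
ft_force: [1.2, -0.4, -1.6]
width: 0.0608
```

```bash
python3 go.py .52 -.32 .2 180
```

```text
t 3.88 pos [ 0.4778 -0.0692  0.202 ] yaw 179.95 tilt [ 2.3e-03 -7.0e-04 -1.0e+00] w 0.0608 shift cm [ -4.24 -25.08   0.22] turn -0.05
```

jog_arm(moves=[[[-0.6,-3.5,0,0],[-1.2,-7,0,0],[-1.8,-10.5,0,0],[-2.4,-14,0,0],[-3,-17.5,0,0],[-3.5,-20.5,0,0],[-3.9,-23,0,0],[-4.2,-24.5,0.1,0],[-4.2,-25,0.2,0],[-4.2,-25,0.2,0]]])

```text
t: 4.72
position: [0.5191, -0.3194, 0.1997]
tool_rot: [0.003, 3.14, 0.0]
ft_force: [-0.4, 0.1, -1.2]
width: 0.0609
```

```bash
python3 - <<'E'
from h import *
from station import arm
s,c=cap(arm,"wrist","w2");print(s["position"],s["t"],np.abs(s["qvel"]).max())
print(wproj(c,s,[.458,-.3256,.078]))
E
```

```text
[ 0.51905139 -0.31942622  0.19969622] 4.7167 0.03137218316899583
[310.78985131 158.59857384]
```

View pics/w2.png

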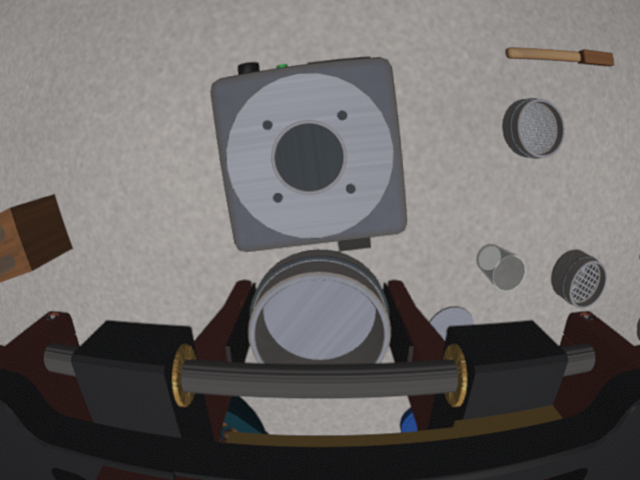

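```bash
python3 -c "
from h import *
zoom('w2',310,157,45,6,'pics/w2_s.png',1.8)
zoom('w2',320,310,80,5,'pics/w2_p.png')
"
```

```text
(no output)
```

View pics/w2_s.png

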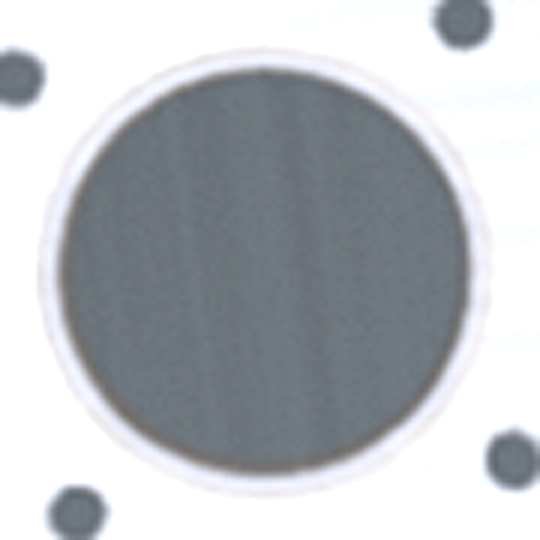

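View pics/w2_p.png

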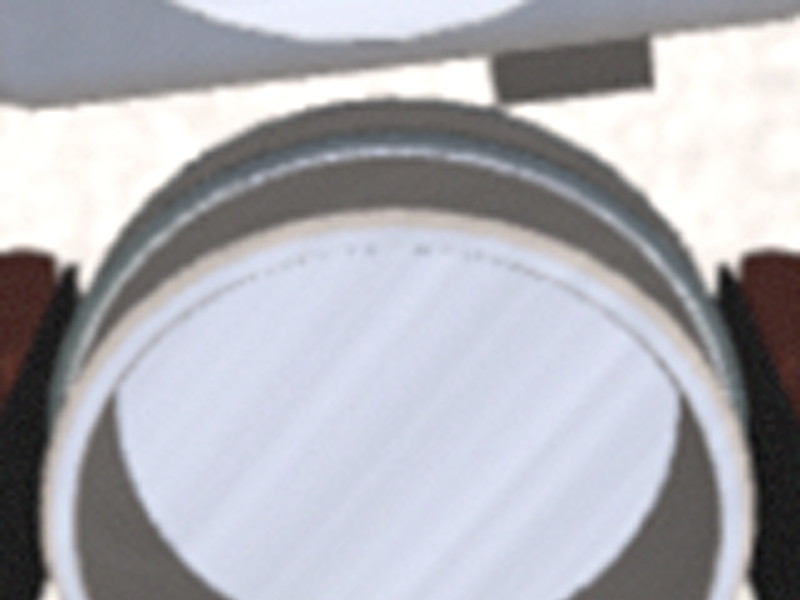

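```bash
python3 - <<'E'
from h import *
s,c=pickle.load(open("pics/w2.pkl","rb"))
pts=[zp(x,y,310,157,45,6) for x,y in [(62,270),(470,270),(266,68),(266,473)]]
for z in (.074,.078,.082):
    a=circ(c,s,pts,z);print(z,np.round(a[0],4),round(a[1],4),np.round(a[2],4))
pts=[zp(x,y,320,310,80,5) for x,y in [(42,505),(756,505),(400,207),(56,410),(742,410)]]
for z in (.229,.2327,.237):
    a=circ(c,s,pts,z);print(z,np.round(a[0]-s["position"][:2],4),round(a[1],4),np.round(a[2],4))
E
```

```text
0.074 [ 0.4569 -0.3272] 0.0263 [-0. -0.  0.  0.]
0.078 [ 0.4566 -0.3271] 0.0259 [-0. -0.  0.  0.]
0.082 [ 0.4564 -0.327 ] 0.0255 [-0. -0.  0.  0.]
0.229 [ 0.0022 -0.    ] 0.03 [-0.0002 -0.0002 -0.0002  0.0003  0.0003]
0.2327 [-0. -0.] 0.0291 [-0.0002 -0.0002 -0.0002  0.0003  0.0003]
0.237 [-0.0026 -0.    ] 0.0282 [-0.0002 -0.0002 -0.0002  0.0003  0.0003]
```

```bash
python3 go.py .4567 -.327 .0735 180
```

```text
t 4.77 pos [ 0.5189 -0.3182  0.1998] yaw 179.92 tilt [ 1.1e-03  9.0e-04 -1.0e+00] w 0.0609 shift cm [ 6.23 -0.9  12.62] turn -0.08
```

jog_arm(moves=[[[1,-0.2,0.3,0],[3,-0.5,1.5,0],[4.8,-0.7,3.5,0],[5.9,-0.85,6,0],[6.2,-0.85,8,0],[6.2,-0.85,9.5,0],[6.2,-0.85,10.2,0],[6.2,-0.85,10.5,0],[6.2,-0.85,10.5,0]]])

```text
t: 5.52
position: [0.4567, -0.3255, 0.0946]
tool_rot: [0.001, 3.141, 0.003]
ft_force: [-1.0, 0.5, -0.1]
width: 0.0607
```

```bash
python3 go.py .4567 -.327 .0735 180; python3 - <<'E'
from h import *
from station import arm
s,c=cap(arm,"wrist","w3");s,c=cap(arm,"scene","s3");zoom("s3",225,180,50,6);print(s["position"])
E
```

```text
t 5.52 pos [ 0.4567 -0.3255  0.0946] yaw 179.97 tilt [ 5.0e-04  1.6e-03 -1.0e+00] w 0.0607 shift cm [ 0.   -0.15  2.11] turn -0.03
[ 0.45725042 -0.32608306  0.09522892]
```

View pics/w3.png

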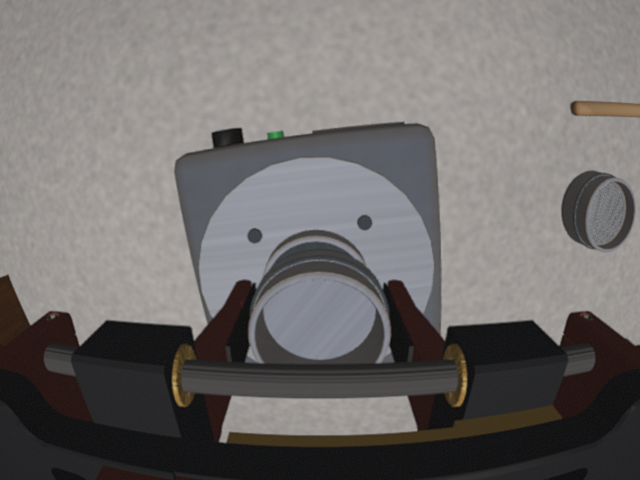

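View pics/s3_z.png

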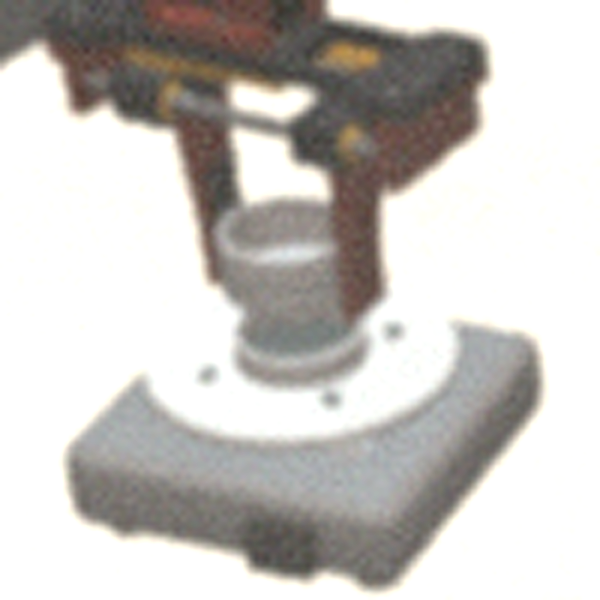

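jog_arm(moves=[[[0,-0.1,0.2,0],[0,-0.15,0.7,0],[0,-0.15,1.1,0],[0,-0.15,1.5,0],[0,-0.15,1.8,0],[0,-0.15,2.0,0],[0,-0.15,2.15,0],[0,-0.15,2.15,0]]])

```text
t: 6.28
position: [0.4574, -0.3278, 0.0736]
tool_rot: [0.001, 3.14, 0.001]
ft_force: [-0.7, 0.6, -1.3]
width: 0.0605
```

jog_arm(moves=[[[0,0,0,0],[0,0,0,0],[0,0,0,0],[0,0,0,0],[0,0,-0.5,0],[0,0,-2,0],[0,0,-5,0],[-0.5,1,-8.5,0],[-2,4,-11,0],[-4,7.5,-12.5,0]]], grip=0)

```text
t: 7.12
position: [0.4977, -0.2558, 0.2022]
tool_rot: [0.006, 3.136, -0.005]
ft_force: [0.4, 0.0, -0.9]
width: 0.0879
```

```bash
python3 - <<'E'
from h import *
from station import arm
s,c=cap(arm,"wrist","w4");print(s["position"],s["t"],s["width"]);print(wproj(c,s,[.4567,-.327,.106]))
E
python3 go.py .423 -.104 .2 180
```

```text
[ 0.49774185 -0.25582154  0.2021603 ] 7.1167 0.08787694735476557
[220.10482467 190.40315775]
t 7.17 pos [ 0.502  -0.2492  0.204 ] yaw 179.95 tilt [ 1.060e-02  4.000e-04 -9.999e-01] w 0.0874 shift cm [ 7.91 14.51  0.32] turn -0.05
```

View pics/w4.png

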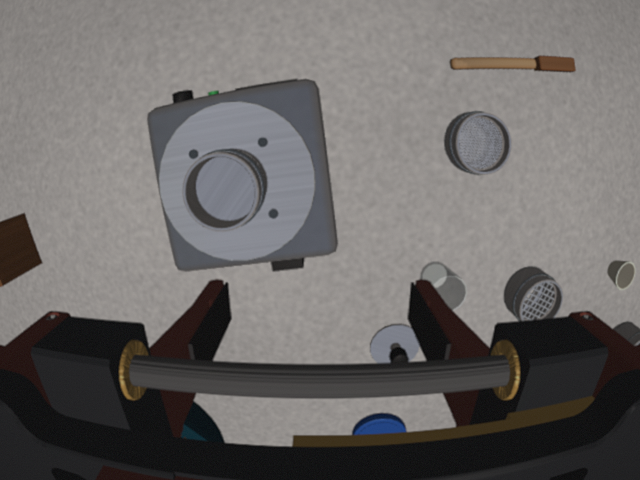

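jog_arm(moves=[[[1,2.5,0.2,0],[2.8,5.5,0.3,0],[4.6,8.5,0.4,0],[6.3,11.2,0.4,0],[7.4,13.2,0.4,0],[7.9,14.2,0.4,0],[7.9,14.5,0.4,0],[7.9,14.5,0.4,0],[7.9,14.5,0.4,0]]])

```text
t: 7.92
position: [0.4246, -0.1052, 0.1997]
tool_rot: [0.001, 3.129, -0.001]
ft_force: [-0.2, -0.0, -0.3]
width: 0.0877
```

```bash
python3 - <<'E'
from h import *
from station import arm
s,c=cap(arm,"wrist","w5");print(s["position"],s["t"],np.abs(s["qvel"]).max());u=wproj(c,s,[.423,-.104,.042]);print(u)
zoom("w5",u[0],u[1],40,7)
E
```

```text
[ 0.42457128 -0.10520867  0.19965186] 7.9167 0.01026237215887051
[320.70646126 221.67274524]
```

View pics/w5_z.png

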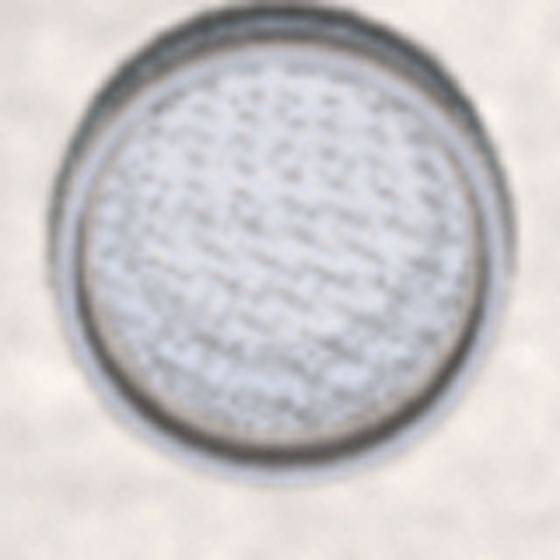

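View pics/w5.png

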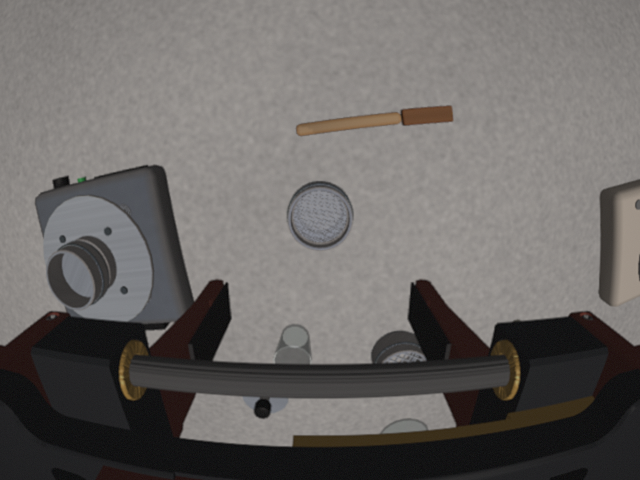

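```bash
python3 - <<'E'
from h import *
s,c=pickle.load(open("pics/w5.pkl","rb"))
pts=[zp(x,y,320.7,221.67,40,7) for x,y in [(58,260),(509,260),(283,488),(283,40)]]
for z in (.038,.042,.046):
    a=circ(c,s,pts,z);print(z,np.round(a[0],4),round(a[1],4),np.round(a[2],4))
E
python3 go.py .42 -.104 .006 180
```

```text
0.038 [ 0.4215 -0.1045] 0.0291 [-0.0003 -0.0003  0.0003  0.0003]
0.042 [ 0.4205 -0.1046] 0.0288 [-0.0003 -0.0003  0.0003  0.0003]
0.046 [ 0.4196 -0.1046] 0.0284 [-0.0003 -0.0003  0.0003  0.0003]
t 7.97 pos [ 0.4245 -0.1054  0.1995] yaw 179.93 tilt [ 1.190e-02 -5.000e-04 -9.999e-01] w 0.088 shift cm [ 0.69  0.14 19.35] turn -0.07
```

jog_arm(moves=[[[0.1,0.05,1.5,0],[0.2,0.08,4.5,0],[0.3,0.08,7.8,0],[0.4,0.08,11,0],[0.4,0.08,14,0],[0.4,0.08,16.5,0],[0.4,0.08,18.2,0],[0.4,0.08,18.9,0],[0.4,0.08,19.05,0],[0.4,0.08,19.05,0]]])

```text
t: 8.8
position: [0.4233, -0.1053, 0.0088]
tool_rot: [0.003, 3.13, -0.001]
ft_force: [-0.1, -0.7, 0.1]
width: 0.0877
```

```bash
python3 go.py .4205 -.1046 .009 180
```

```text
t 8.8 pos [ 0.4233 -0.1053  0.0088] yaw 179.89 tilt [ 1.160e-02 -4.000e-04 -9.999e-01] w 0.0877 shift cm [ 0.28  0.07 -0.02] turn -0.11
```

jog_arm(moves=[[[0.15,0,0,0],[0.28,0,0,0],[0.28,0,0,0],[0.28,0,0,0]]])

```text
t: 9.13
position: [0.421, -0.1055, 0.0095]
tool_rot: [0.003, 3.128, -0.002]
ft_force: [1.3, 0.8, 0.0]
width: 0.0876
```

jog_arm(moves=[[[0,0,0,0],[0,0,0,0],[0,0,0,0],[0,0,0,0],[0,0,0,0],[0,0,0,0]]], grip=1)

```text
t: 9.63
position: [0.421, -0.1055, 0.0096]
tool_rot: [0.003, 3.128, -0.002]
ft_force: [0.3, 0.5, 2.8]
width: 0.0605
```

jog_arm(moves=[[[0,0,-0.5,0],[0,0,-2,0],[0,0,-5,0],[0,0,-8.5,0],[-0.5,-0.5,-12,0],[-1,-1.5,-15.5,0],[-1.5,-3,-18,0],[-2.2,-5,-19.5,0],[-2.8,-6,-20,0],[-3,-6.5,-20,0]]])

```text
t: 10.47
position: [0.45, -0.1721, 0.2115]
tool_rot: [0.005, 3.125, -0.005]
ft_force: [0.1, -0.3, -1.2]
width: 0.0604
```

jog_arm(moves=[[[-0.5,-1,0,0],[-2,-3.5,-0.2,0],[-3.5,-7,-0.4,0],[-5,-10,-0.6,0],[-6.5,-12.8,-0.8,0],[-7.6,-14.8,-1,0],[-8,-15.6,-1,0],[-8,-15.7,-1,0],[-8,-15.7,-1,0]]])

```text
t: 11.22
position: [0.5282, -0.3281, 0.2213]
tool_rot: [0.005, 3.128, -0.0]
ft_force: [0.1, 0.4, -1.3]
width: 0.0601
```

```bash
python3 - <<'E'
from h import *
from station import arm
s,c=cap(arm,"wrist","w6");print(s["position"],s["t"],np.abs(s["qvel"]).max());u=wproj(c,s,[.457,-.327,.106]);print(u)
zoom("w6",u[0],u[1],50,6);zoom("w6",320,310,80,5,'pics/w6_p.png')
E
python3 go.py .4567 -.327 .12 180
```

```text
[ 0.52815294 -0.32809256  0.22133959] 11.2167 0.026401855636485037
[320.3215097  143.71058327]
t 11.27 pos [ 0.528  -0.3275  0.2217] yaw 179.84 tilt [ 1.380e-02 -3.000e-04 -9.999e-01] w 0.0604 shift cm [ 7.27  0.03 10.07] turn -0.16
```

View pics/w6_z.png

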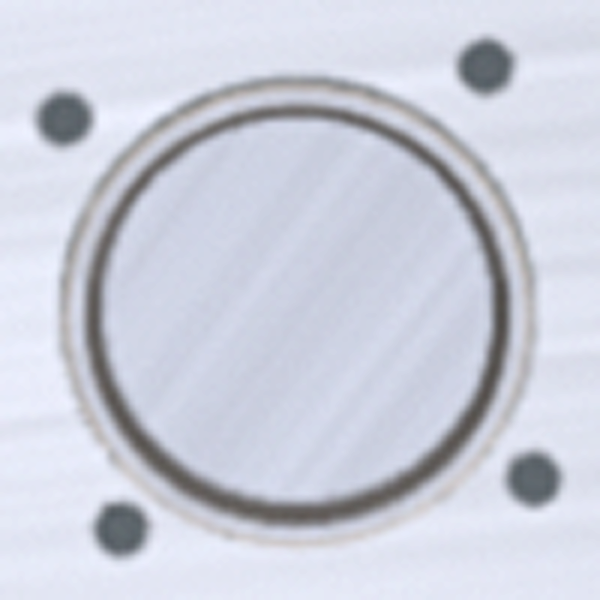

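View pics/w6_p.png

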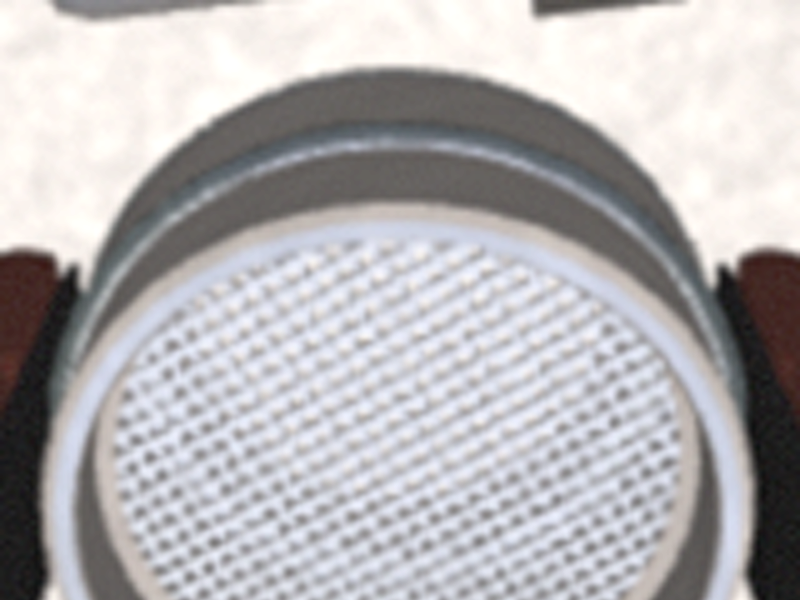

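```bash
python3 - <<'E'
from h import *
s,c=pickle.load(open("pics/w6.pkl","rb"))
u=wproj(c,s,[.457,-.327,.106])
pts=[zp(x,y,u[0],u[1],50,6) for x,y in [(85,314),(511,314),(298,103),(298,525)]]
for z in (.102,.106,.110):
    a=circ(c,s,pts,z);print(z,np.round(a[0],4),round(a[1],4),np.round(a[2],4))
pts=[zp(x,y,320,310,80,5) for x,y in [(42,505),(756,505),(400,203),(56,405),(742,405)]]
Rt=R.from_rotvec(s["tool_rot"]).as_matrix()
z=s["position"][2]+.033
a=circ(c,s,pts,z);print(z,np.round(a[0]-s["position"][:2],4),round(a[1],4),np.round(a[2],4))
E
```

```text
0.102 [ 0.4581 -0.3278] 0.0266 [-0. -0.  0.  0.]
0.106 [ 0.458  -0.3278] 0.0263 [-0. -0.  0.  0.]
0.11 [ 0.4578 -0.3278] 0.0259 [-0. -0.  0.  0.]
0.25433958964425396 [-0.0009 -0.    ] 0.0291 [-0.0002 -0.0002 -0.0002  0.0003  0.0003]
```

```bash
python3 go.py .4582 -.3278 .125 180
```

```text
t 11.27 pos [ 0.528  -0.3275  0.2217] yaw 179.84 tilt [ 1.380e-02 -3.000e-04 -9.999e-01] w 0.0604 shift cm [ 7.11 -0.05  9.58] turn -0.16
```

jog_arm(moves=[[[1,0,0.3,0],[3,0,1.5,0],[5,0,3.5,0],[6.5,0,5.8,0],[7.1,-0.05,7.6,0],[7.1,-0.05,8.9,0],[7.1,-0.05,9.5,0],[7.1,-0.05,9.6,0],[7.1,-0.05,9.6,0]]])

```text
t: 12.02
position: [0.4583, -0.3269, 0.1249]
tool_rot: [0.003, 3.128, 0.0]
ft_force: [1.3, 0.2, 0.5]
width: 0.0603
```

```bash
python3 go.py .4582 -.3278 .1075 180; python3 - <<'E'
from h import *
from station import arm
s,c=cap(arm,"wrist","w7");zoom("w7",320,290,80,5);print(s["position"])
E
```

```text
t 12.02 pos [ 0.4583 -0.3269  0.1249] yaw 179.88 tilt [ 1.350e-02  2.000e-04 -9.999e-01] w 0.0603 shift cm [ 0.03 -0.09  1.74] turn -0.12
[ 0.45829523 -0.32694204  0.12494826]
```

View pics/w7_z.png

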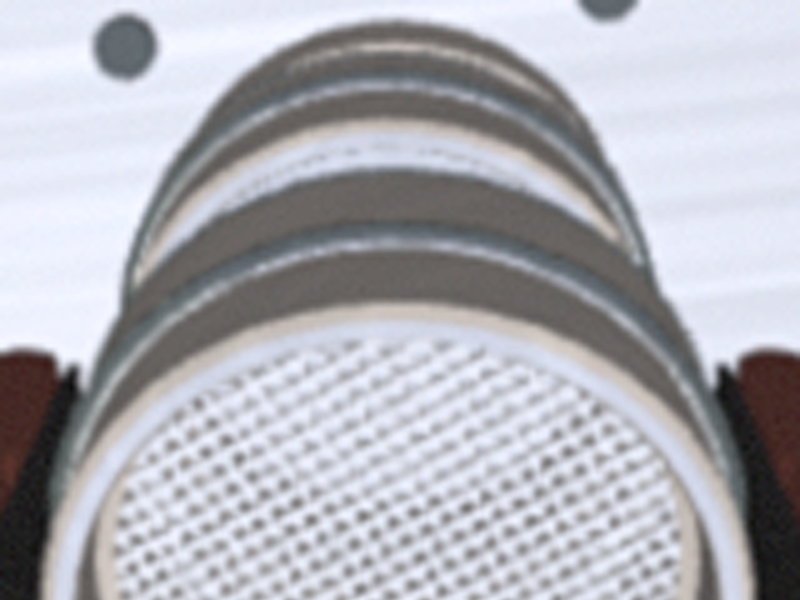

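jog_arm(moves=[[[0,-0.1,0.2,0],[0,-0.11,0.5,0],[0,-0.11,0.8,0],[0,-0.11,1.1,0],[0,-0.11,1.4,0],[0.02,-0.11,1.6,0],[0.02,-0.11,1.75,0],[0.02,-0.11,1.75,0]]])

```text
t: 12.73
position: [0.4587, -0.3286, 0.1078]
tool_rot: [0.003, 3.127, -0.001]
ft_force: [-0.4, 0.0, -1.5]
width: 0.0603
```

jog_arm(moves=[[[0,0,0,0],[0,0,0,0],[0,0,0,0],[0,0,-0.2,0],[0,0,-1.5,0],[0,0,-4,0],[0,0,-6.5,0],[-0.5,1,-8.5,0],[-1,2,-9.3,0],[-1,2,-9.3,0]]], grip=0)

```text
t: 13.57
position: [0.4692, -0.3078, 0.2031]
tool_rot: [0.002, 3.124, -0.004]
ft_force: [0.3, 0.1, -0.4]
width: 0.0876
```

```bash
python3 go.py .57 -.018 .21 180; python3 - <<'E'
from h import *
from station import arm
s,c=cap(arm,"wrist","w8");zoom("w8",300,250,60,5);s,c=cap(arm,"scene","s8");zoom("s8",225,165,50,6);print(s["position"])
E
```

```text
t 13.57 pos [ 0.4692 -0.3078  0.2031] yaw 179.93 tilt [ 0.0177 -0.0023 -0.9998] w 0.0876 shift cm [-10.06  29.    -0.58] turn -0.07
[ 0.46812487 -0.30792863  0.20146956]
```

View pics/w8.png

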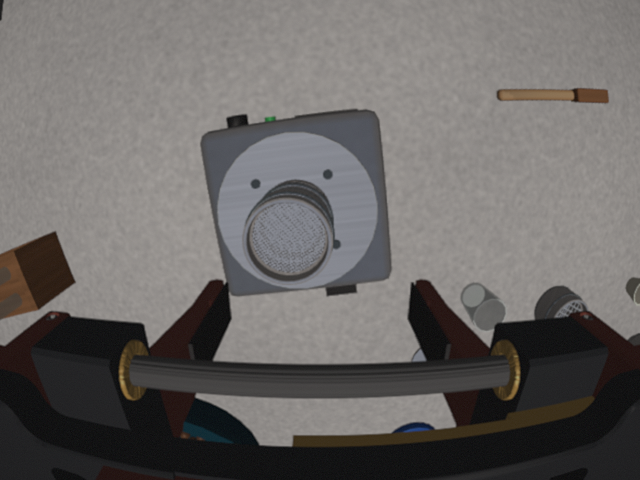

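View pics/s8_z.png

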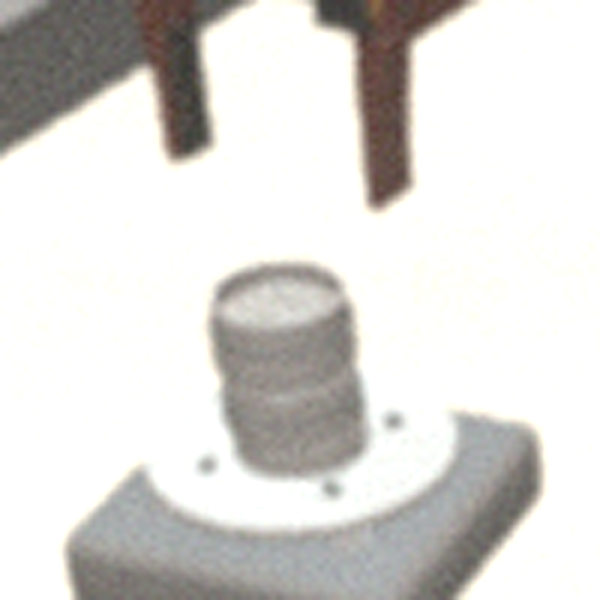

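```bash
python3 - <<'E'
from h import *
s,c=pickle.load(open("pics/s8.pkl","rb"))
for z in (.078,.106,.14):
    p=proj(c,[.458,-.3278,z]);print(z,p,(p-np.array([175,115])+.5)*6-.5)
# measure fine rim in w8
s,c=pickle.load(open("pics/w8.pkl","rb"));zoom("w8",290,236,50,6)
E
```

```text
0.078 [224.03045079 184.38568984] [296.68270473 418.81413906]
0.106 [222.80282637 174.9607608 ] [289.31695824 362.26456478]
0.14 [221.26784187 163.17611407] [280.10705121 291.55668441]
```

View pics/w8_z.png

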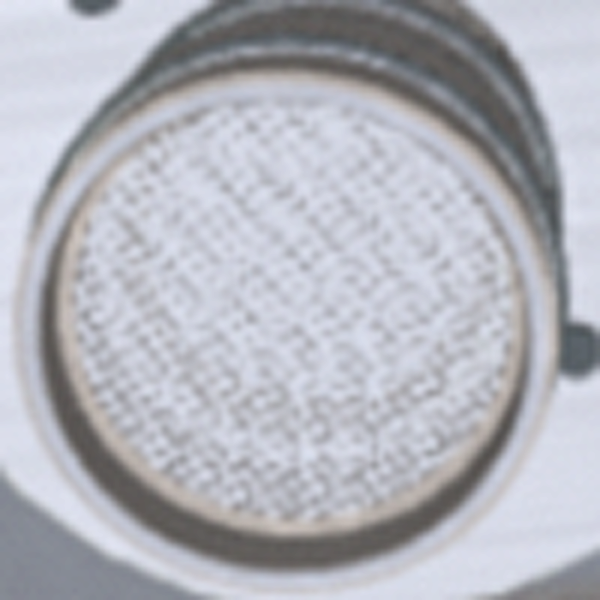

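```bash
python3 - <<'E'
from h import *
s,c=pickle.load(open("pics/w8.pkl","rb"))
pts=[zp(x,y,290,236,50,6) for x,y in [(16,320),(560,320),(290,68),(285,592)]]
for z in (.136,.14,.144):
    a=circ(c,s,pts,z);print(z,np.round(a[0],4),round(a[1],4),np.round(a[2],4))
E
python3 go.py .57 -.018 .21 180
```

```text
0.136 [ 0.4593 -0.3287] 0.0295 [-0. -0.  0.  0.]
0.14 [ 0.4581 -0.3283] 0.029 [-0. -0.  0.  0.]
0.144 [ 0.4568 -0.3279] 0.0285 [-0. -0.  0.  0.]
t 13.67 pos [ 0.4673 -0.3079  0.2004] yaw 179.96 tilt [ 1.370e-02 -4.000e-04 -9.999e-01] w 0.0879 shift cm [-10.26  29.    -0.83] turn -0.04
```

jog_arm(moves=[[[-0.7,2,0,0],[-1.9,5.5,0,0],[-3.2,9.2,-0.2,0],[-4.6,13,-0.3,0],[-6,16.8,-0.5,0],[-7.3,20.5,-0.6,0],[-8.6,24,-0.8,0],[-9.6,27,-0.8,0],[-10.2,28.6,-0.8,0],[-10.3,29,-0.8,0]]])

```text
t: 14.5
position: [0.5703, -0.0152, 0.2078]
tool_rot: [-0.004, 3.13, 0.001]
ft_force: [0.1, 0.8, -0.1]
width: 0.0883
```

jog_arm(moves=[[[0,0,0,0],[0,0,0,0]]])

```text
t: 14.67
position: [0.5691, -0.0155, 0.2062]
tool_rot: [-0.005, 3.133, 0.001]
ft_force: [0.8, -0.1, 0.6]
width: 0.0877
```

```bash
python3 - <<'E'
from h import *
from station import arm
s,c=cap(arm,"wrist","w9");print(s["position"],s["t"],np.abs(s["qvel"]).max());u=wproj(c,s,[.580,-.018,.05]);print(u)
zoom("w9",u[0],u[1],40,7)
E
python3 go.py .58 -.018 .012 180
```

```text
[ 0.56914429 -0.01547865  0.20616025] 14.6667 0.022633392938678863
[316.24236763 236.36465598]
t 14.72 pos [ 0.5693 -0.0161  0.2065] yaw -179.89 tilt [ 8.7e-03  5.0e-04 -1.0e+00] w 0.0877 shift cm [-0.9  -0.2  19.46] turn 0.11
```

View pics/w9_z.png

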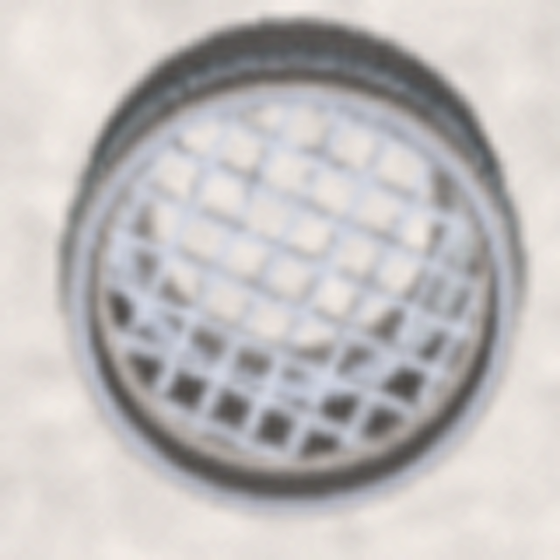

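View pics/w9.png

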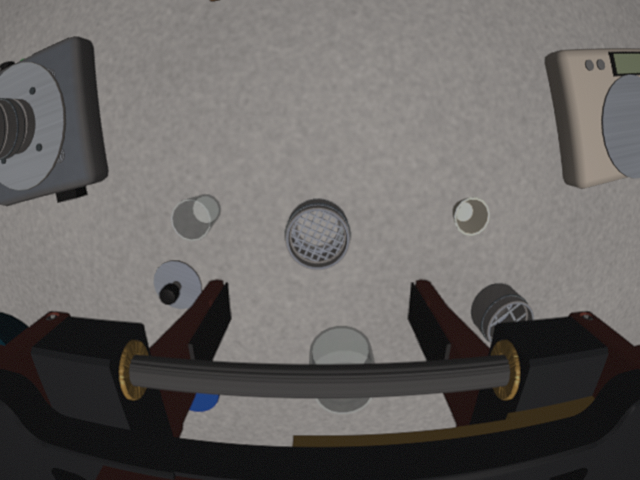

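```bash
python3 - <<'E'
from h import *
s,c=pickle.load(open("pics/w9.pkl","rb"));u=wproj(c,s,[.580,-.018,.05])
pts=[zp(x,y,u[0],u[1],40,7) for x,y in [(67,295),(520,295),(294,80),(294,517)]]
for z in (.046,.05,.054):
    a=circ(c,s,pts,z);print(z,np.round(a[0],4),round(a[1],4),np.round(a[2],4))
E
python3 go.py .577 -.018 .012 180
```

```text
0.046 [ 0.5836 -0.0169] 0.0293 [-0.0001 -0.0001  0.0001  0.0001]
0.05 [ 0.5824 -0.0169] 0.0289 [-0.0001 -0.0001  0.0001  0.0001]
0.054 [ 0.5813 -0.0169] 0.0286 [-0.0001 -0.0001  0.0001  0.0001]
t 14.72 pos [ 0.5693 -0.0161  0.2065] yaw -179.89 tilt [ 8.7e-03  5.0e-04 -1.0e+00] w 0.0877 shift cm [-0.6  -0.2  19.46] turn 0.11
```

jog_arm(moves=[[[-0.4,-0.05,1.5,0],[-0.8,-0.09,4.5,0],[-1.1,-0.09,7.8,0],[-1.15,-0.09,11,0],[-1.15,-0.09,14,0],[-1.15,-0.09,16.5,0],[-1.15,-0.09,18.3,0],[-1.15,-0.09,19.2,0],[-1.15,-0.09,19.45,0],[-1.15,-0.09,19.45,0]]])

```text
t: 15.55
position: [0.5822, -0.0177, 0.0119]
tool_rot: [-0.001, 3.134, 0.001]
ft_force: [0.2, -0.1, 0.5]
width: 0.088
```

```bash
python3 go.py .5824 -.0169 .012 180
```

```text
t 15.55 pos [ 0.5822 -0.0177  0.0119] yaw -179.95 tilt [ 7.9e-03  5.0e-04 -1.0e+00] w 0.088 shift cm [-0.02  0.08 -0.01] turn 0.05
```

jog_arm(moves=[[[0,0.05,0,0],[0,0.05,0,0],[0,0.05,0,0],[0,0.05,0,0],[0,0.05,0,0],[0,0.05,0,0]]], grip=1)

```text
t: 16.05
position: [0.5828, -0.0172, 0.0127]
tool_rot: [-0.002, 3.132, 0.0]
ft_force: [-1.6, -0.2, 5.7]
width: 0.0605
```

jog_arm(moves=[[[0,0,-0.5,0],[0,0,-2,0],[0,0,-5,0],[0,0,-8.5,0],[0,0,-12,0],[0,-0.5,-15.5,0],[0,-2,-19,0],[0.3,-4,-21.5,0],[0.5,-5,-22.8,0],[0.5,-5,-23,0]]])

```text
t: 16.88
position: [0.5771, -0.0694, 0.2463]
tool_rot: [0.001, 3.127, -0.003]
ft_force: [0.4, 0.1, -0.9]
width: 0.0605
```

```bash
python3 go.py .528 -.3278 .25 180
```

```text
t 16.88 pos [ 0.5771 -0.0694  0.2463] yaw 179.97 tilt [ 0.0148 -0.002  -0.9999] w 0.0605 shift cm [  4.89 -25.84  -0.39] turn -0.03
```

jog_arm(moves=[[[0.3,-1.5,0,0],[0.9,-5,0,0],[1.6,-8.7,-0.1,0],[2.3,-12.4,-0.2,0],[3,-16,-0.3,0],[3.7,-19.6,-0.3,0],[4.4,-22.8,-0.4,0],[4.8,-25,-0.4,0],[4.9,-25.8,-0.4,0],[4.9,-25.8,-0.4,0]]])

```text
t: 17.72
position: [0.5272, -0.3282, 0.2485]
tool_rot: [0.004, 3.128, -0.001]
ft_force: [0.2, 0.3, -1.8]
width: 0.0604
```

jog_arm(moves=[[[0,0,0,0],[0,0,0,0]]])

```text
t: 17.88
position: [0.5271, -0.3263, 0.2475]
tool_rot: [0.003, 3.13, 0.002]
ft_force: [-0.4, 0.1, -0.9]
width: 0.0607
```

```bash
python3 - <<'E'
from h import *
from station import arm
s,c=cap(arm,"wrist","w10");print(s["position"],s["t"],np.abs(s["qvel"]).max());u=wproj(c,s,[.458,-.328,.14]);print(u)
zoom("w10",u[0],u[1],50,6);zoom("w10",320,310,80,5,'pics/w10_p.png')
E
python3 go.py .4582 -.328 .17 180
```

```text
[ 0.5270863  -0.32626654  0.24752467] 17.8833 0.009871865193447382
[316.31263801 147.16854856]
t 17.93 pos [ 0.5273 -0.3263  0.2478] yaw 179.92 tilt [ 1.220e-02  9.000e-04 -9.999e-01] w 0.0608 shift cm [ 7.   -0.19  7.7 ] turn -0.08
```

View pics/w10_z.png

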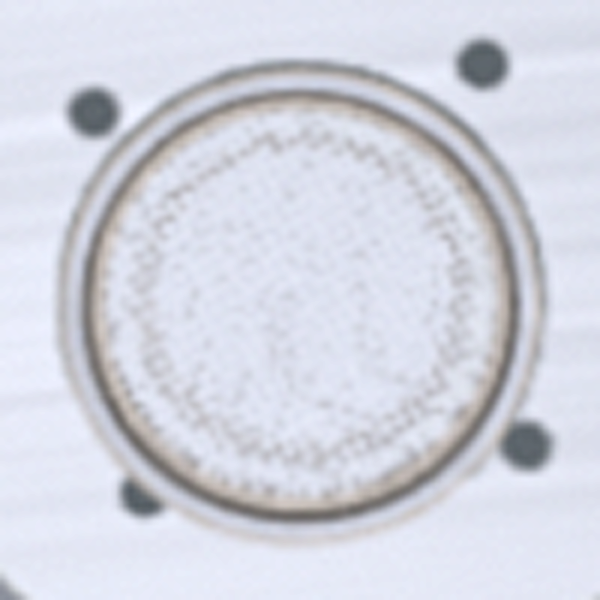

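View pics/w10_p.png

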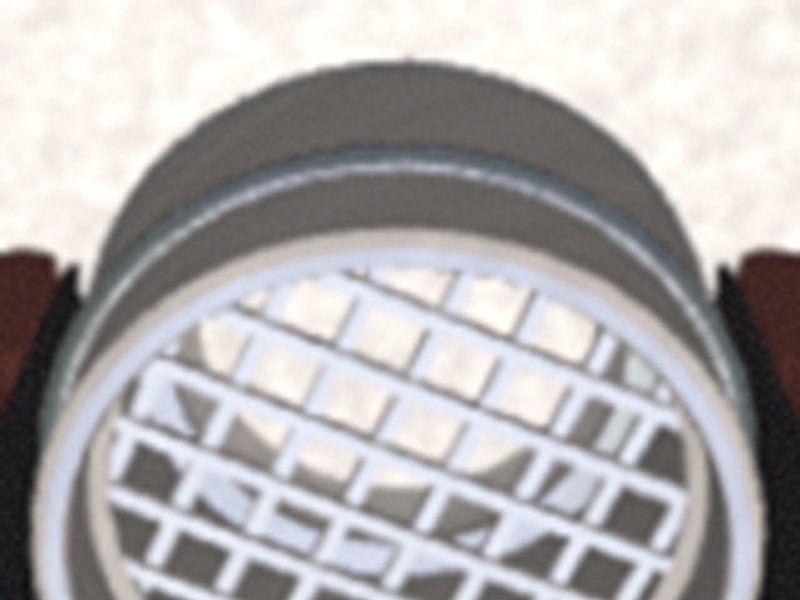

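```bash
python3 - <<'E'
from h import *
s,c=pickle.load(open("pics/w10.pkl","rb"))
u=wproj(c,s,[.458,-.328,.14])
pts=[zp(x,y,u[0],u[1],50,6) for x,y in [(82,306),(521,306),(301,90),(301,523)]]
for z in (.136,.14,.144):
    a=circ(c,s,pts,z);print(z,np.round(a[0],4),round(a[1],4),np.round(a[2],4))
pts=[zp(x,y,320,310,80,5) for x,y in [(32,540),(766,540),(400,228)]]
z=s["position"][2]+.0378
a=circ(c,s,pts,z);print(z,np.round(a[0]-s["position"][:2],4),round(a[1],4),np.round(a[2],4))
E
python3 go.py .458 -.328 .172 180
```

```text
0.136 [ 0.4586 -0.3284] 0.0267 [ 0.  0. -0. -0.]
0.14 [ 0.4585 -0.3284] 0.0263 [ 0.  0. -0. -0.]
0.144 [ 0.4583 -0.3283] 0.0259 [ 0.  0. -0. -0.]
0.28532467248706 [-0.0008 -0.0001] 0.0289 [-0. -0. -0.]
t 17.93 pos [ 0.5273 -0.3263  0.2478] yaw 179.92 tilt [ 1.220e-02  9.000e-04 -9.999e-01] w 0.0608 shift cm [ 7.02 -0.19  7.5 ] turn -0.08
```

jog_arm(moves=[[[1,0,0.3,0],[3,-0.1,1.2,0],[5,-0.2,2.8,0],[6.4,-0.23,4.8,0],[6.95,-0.23,6.5,0],[6.97,-0.23,7.8,0],[6.97,-0.23,8.5,0],[6.97,-0.23,8.7,0],[6.97,-0.23,8.7,0],[6.97,-0.23,8.7,0]]])

```text
t: 18.77
position: [0.4593, -0.3284, 0.1607]
tool_rot: [0.001, 3.129, 0.0]
ft_force: [0.3, -0.2, -0.6]
width: 0.0604
```

```bash
python3 go.py .4585 -.3284 .1442 180; python3 - <<'E'
from h import *
from station import arm
s,c=cap(arm,"wrist","w11");zoom("w11",320,290,80,5);print(s["position"])
E
```

```text
t 18.77 pos [ 0.4593 -0.3284  0.1607] yaw 179.96 tilt [ 1.300e-02  2.000e-04 -9.999e-01] w 0.0604 shift cm [ 0.1  -0.    1.65] turn -0.04
[ 0.45926457 -0.32839895  0.16069136]
```

View pics/w11_z.png

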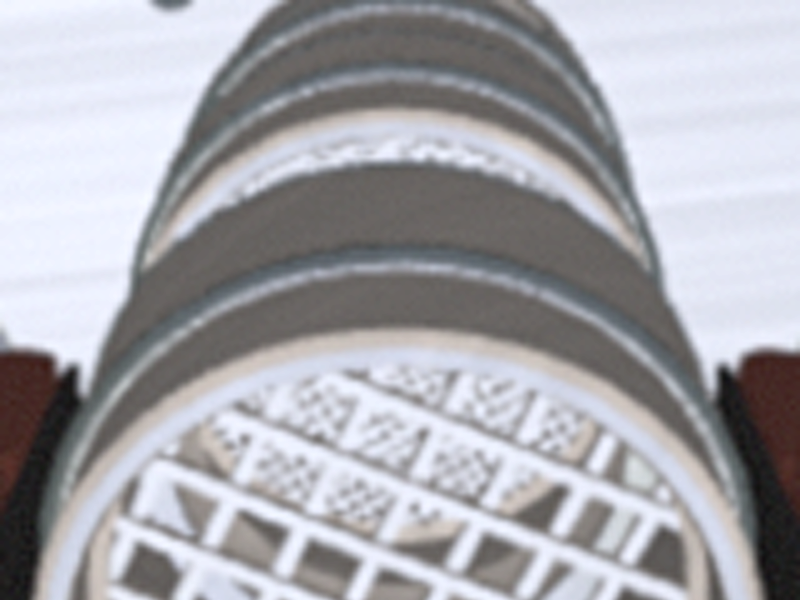

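jog_arm(moves=[[[0.05,-0.02,0.2,0],[0.08,-0.02,0.5,0],[0.08,-0.02,0.8,0],[0.08,-0.02,1.1,0],[0.08,-0.02,1.35,0],[0.08,-0.02,1.55,0],[0.08,-0.02,1.65,0],[0.08,-0.02,1.65,0]]])

```text
t: 19.48
position: [0.4587, -0.3287, 0.1447]
tool_rot: [0.001, 3.128, 0.0]
ft_force: [-1.2, 0.2, 3.4]
width: 0.0603
```

jog_arm(moves=[[[0,0,0,0],[0,0,0,0],[0,0,0,0],[0,0,-0.2,0],[0,0,-1.5,0],[0,0,-4,0],[0,0,-7,0],[-0.5,0.5,-9,0],[-0.8,1,-9.8,0],[-0.8,1,-9.8,0]]], grip=0)

```text
t: 20.32
position: [0.467, -0.3189, 0.245]
tool_rot: [0.0, 3.125, -0.004]
ft_force: [-0.0, -0.0, -0.1]
width: 0.0872
```

```bash
python3 go.py .66 .183 .22 180; python3 - <<'E'
from h import *
from station import arm
s,c=cap(arm,"wrist","w12");u=wproj(c,s,[.4585,-.3287,.182]);print(u);zoom("w12",u[0],u[1],60,5);s,c=cap(arm,"scene","s12");zoom("s12",225,155,50,6);print(s["position"])
p=proj(c,[.4585,-.3284,.182]);print((p-np.array([175,105])+.5)*6-.5)
E
```

```text
t 20.32 pos [ 0.467  -0.3189  0.245 ] yaw 179.99 tilt [ 0.0167 -0.0024 -0.9999] w 0.0872 shift cm [-19.25  50.2    2.7 ] turn -0.01
[304.02317146 246.26993482]
[ 0.46591236 -0.31852819  0.24320187]
[266.39737952 261.16944747]
```

View pics/w12_z.png

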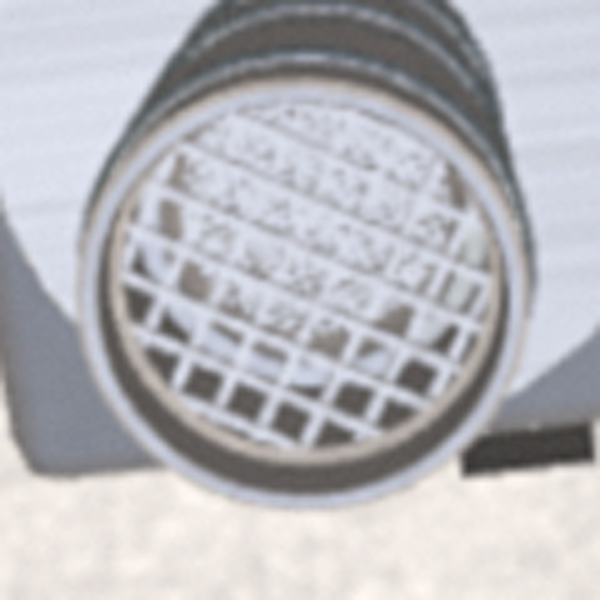

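View pics/s12_z.png

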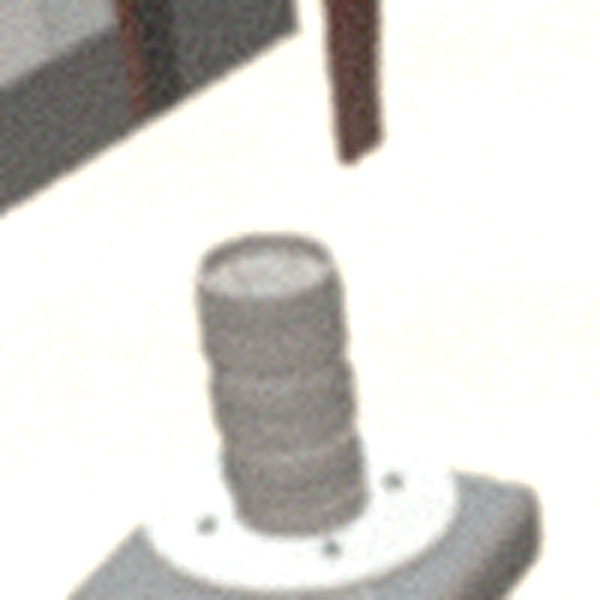

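```bash
python3 - <<'E'
from h import *
s,c=pickle.load(open("pics/w12.pkl","rb"))
u=(304.023,246.27)
pts=[zp(x,y,u[0],u[1],60,5) for x,y in [(76,295),(530,295),(303,75),(303,508)]]
for z in (.178,.182,.186):
    a=circ(c,s,pts,z);print(z,np.round(a[0],4),round(a[1],4),np.round(a[2],4))
E
python3 go.py .66 .183 .22 180
```

```text
0.178 [ 0.4593 -0.3289] 0.0294 [ 0.  0. -0. -0.]
0.182 [ 0.458  -0.3287] 0.0289 [ 0.  0. -0. -0.]
0.186 [ 0.4567 -0.3285] 0.0284 [ 0.  0. -0. -0.]
t 20.42 pos [ 0.4651 -0.3182  0.242 ] yaw 179.99 tilt [ 1.240e-02  6.000e-04 -9.999e-01] w 0.0879 shift cm [-19.45  50.12   2.47] turn -0.01
```

jog_arm(moves=[[[-0.6,1.5,0,0],[-1.7,4.5,0,0],[-3.1,8,0.2,0],[-4.5,11.6,0.5,0],[-5.9,15.2,0.8,0],[-7.3,18.8,1,0],[-8.7,22.3,1.2,0],[-9.8,25.2,1.2,0],[-10.4,26.7,1.2,0],[-10.5,27,1.2,0]]])

```text
t: 21.25
position: [0.5699, -0.0452, 0.2292]
tool_rot: [-0.005, 3.132, 0.003]
ft_force: [-0.6, -0.3, 0.5]
width: 0.0875
```

```bash
python3 go.py .66 .183 .22 180
```

```text
t 21.25 pos [ 0.5699 -0.0452  0.2292] yaw -179.83 tilt [ 0.0092  0.0021 -1.    ] w 0.0875 shift cm [-9.07 22.79  1.05] turn 0.17
```

jog_arm(moves=[[[-0.6,1.5,0,0],[-1.7,4.5,0.2,0],[-3.1,8,0.4,0],[-4.5,11.6,0.7,0],[-5.9,15.2,1,0],[-7.3,18.6,1,0],[-8.5,21.3,1,0],[-9,22.6,1,0],[-9.1,22.8,1,0],[-9.1,22.8,1,0]]])

```text
t: 22.08
position: [0.6596, 0.1822, 0.2191]
tool_rot: [-0.006, 3.135, 0.001]
ft_force: [-0.2, -0.3, 0.5]
width: 0.0884
```

jog_arm(moves=[[[0,0,0,0],[0,0,0,0]]])

```text
t: 22.25
position: [0.6588, 0.1799, 0.2186]
tool_rot: [-0.003, 3.136, -0.0]
ft_force: [-0.4, 0.1, -0.1]
width: 0.0878
```

```bash
python3 - <<'E'
from h import *
from station import arm
s,c=cap(arm,"wrist","w13");print(s["position"],s["t"],np.abs(s["qvel"]).max());u=wproj(c,s,[.671,.183,.058]);print(u)
zoom("w13",u[0],u[1],40,7)
E
python3 go.py .67 .183 .014 180
```

```text
[0.65880298 0.17989138 0.21860533] 22.25 0.007503942979386598
[322.7187851  236.94911062]
t 22.3 pos [0.659  0.1801 0.2189] yaw -179.89 tilt [ 5.9e-03  1.0e-04 -1.0e+00] w 0.0879 shift cm [-0.98  0.29 20.49] turn 0.11
```

View pics/w13_z.png

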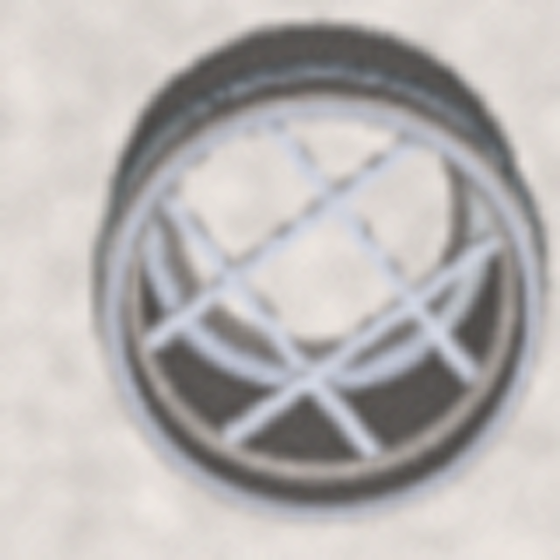

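View pics/w13.png

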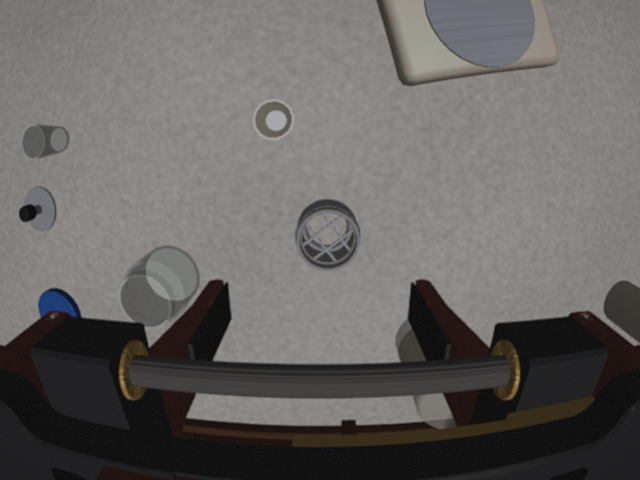

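```bash
python3 - <<'E'
from h import *
s,t=pickle.load(open("pics/top1.pkl","rb"));s2,c2=pickle.load(open("pics/scene1.pkl","rb"))
p,e=tri([ray(t,(164,119)),ray(c2,(428,321))]);print("cap",p,e)
print("base",onz(t,(190,145),0),onz(c2,(416,398),0))
s,c=pickle.load(open("pics/w13.pkl","rb"));u=wproj(c,s,[.671,.183,.058])
pts=[zp(x,y,u[0],u[1],40,7) for x,y in [(98,308),(546,308),(322,93),(322,521)]]
for z in (.054,.058,.062):
    a=circ(c,s,pts,z);print(z,np.round(a[0],4),round(a[1],4),np.round(a[2],4))
E
python3 go.py .671 .183 .014 180
```

```text
cap [0.81152037 0.30125653 0.19289356] [np.float64(0.0014232011103550869), np.float64(0.0014232011103552731)]
base [0.81941589 0.31315458 0.        ] [0.80875902 0.30695578 0.        ]
0.054 [0.6752 0.1875] 0.0293 [ 0.0001  0.0001 -0.0001 -0.0001]
0.058 [0.674  0.1875] 0.0289 [ 0.0001  0.0001 -0.0001 -0.0001]
0.062 [0.6728 0.1874] 0.0286 [ 0.0001  0.0001 -0.0001 -0.0001]
t 22.3 pos [0.659  0.1801 0.2189] yaw -179.89 tilt [ 5.9e-03  1.0e-04 -1.0e+00] w 0.0879 shift cm [-1.08  0.29 20.49] turn 0.11
```

jog_arm(moves=[[[-0.5,0.3,1.5,0],[-1.0,0.6,4.5,0],[-1.35,0.73,8,0],[-1.37,0.73,11.5,0],[-1.37,0.73,14.8,0],[-1.37,0.73,17.4,0],[-1.37,0.73,19.3,0],[-1.37,0.73,20.2,0],[-1.37,0.73,20.45,0],[-1.37,0.73,20.45,0]]])

```text
t: 23.13
position: [0.6737, 0.187, 0.0139]
tool_rot: [-0.002, 3.137, -0.0]
ft_force: [0.5, 0.4, 0.2]
width: 0.0879
```

```bash
python3 go.py .674 .1875 .014 180
```

```text
t 23.13 pos [0.6737 0.187  0.0139] yaw -179.92 tilt [ 5.e-03 -1.e-04 -1.e+00] w 0.0879 shift cm [-0.03  0.05 -0.01] turn 0.08
```

jog_arm(moves=[[[0,0,0,0],[0,0,0,0],[0,0,0,0],[0,0,0,0],[0,0,0,0],[0,0,0,0]]], grip=1)

```text
t: 23.63
position: [0.6744, 0.1872, 0.015]
tool_rot: [-0.002, 3.135, 0.0]
ft_force: [-1.5, -0.0, 6.0]
width: 0.0608
```

jog_arm(moves=[[[0,0,-0.5,0],[0,0,-2,0],[0,0,-5,0],[0,0,-8.5,0],[0,0,-12,0],[0.2,-0.5,-15.5,0],[0.6,-2,-19,0],[1.3,-4.5,-22,0],[1.8,-6,-23.5,0],[1.8,-6,-23.7,0]]])

```text
t: 24.47
position: [0.6558, 0.1243, 0.2559]
tool_rot: [0.001, 3.13, -0.001]
ft_force: [0.4, -0.2, -1.0]
width: 0.0604
```

```bash
python3 go.py .528 -.328 .285 180
```

```text
t 24.47 pos [0.6558 0.1243 0.2559] yaw 179.95 tilt [ 1.200e-02 -8.000e-04 -9.999e-01] w 0.0604 shift cm [ 12.7  -45.25  -3.03] turn -0.05
```

jog_arm(moves=[[[0.4,-1.5,0,0],[1.3,-4.5,-0.3,0],[2.3,-8.2,-0.6,0],[3.3,-12,-1,0],[4.3,-15.6,-1.4,0],[5.3,-19,-1.8,0],[6.2,-22,-2,0],[6.8,-24.2,-2.1,0],[7,-25.2,-2.1,0],[7,-25.2,-2.1,0]]])

```text
t: 25.3
position: [0.5845, -0.129, 0.2747]
tool_rot: [0.006, 3.132, -0.0]
ft_force: [0.3, 0.6, -1.1]
width: 0.0607
```

```bash
python3 go.py .528 -.328 .285 180
```

```text
t 25.3 pos [ 0.5845 -0.129   0.2747] yaw 179.79 tilt [ 9.9e-03 -1.0e-04 -1.0e+00] w 0.0607 shift cm [  5.56 -19.92  -1.08] turn -0.21
```

jog_arm(moves=[[[0.4,-1.5,0,0],[1.3,-4.5,-0.3,0],[2.3,-8,-0.6,0],[3.3,-11.7,-0.9,0],[4.3,-15.2,-1.1,0],[5.1,-18,-1.1,0],[5.5,-19.6,-1.1,0],[5.6,-20,-1.1,-0.2],[5.6,-20,-1.1,-0.2],[5.6,-20,-1.1,-0.2]]])

```text
t: 26.13
position: [0.5282, -0.3268, 0.2846]
tool_rot: [-0.001, 3.132, 0.003]
ft_force: [0.2, -0.2, -0.7]
width: 0.0603
```

jog_arm(moves=[[[0,0,0,0],[0,0,0,0]]])

```text
t: 26.3
position: [0.5289, -0.3246, 0.2844]
tool_rot: [-0.004, 3.132, 0.005]
ft_force: [0.1, 0.5, -1.6]
width: 0.0605
```

```bash
python3 - <<'E'
from h import *
from station import arm
s,c=cap(arm,"wrist","w14");print(s["position"],s["t"],np.abs(s["qvel"]).max());u=wproj(c,s,[.458,-.328,.182]);print(u)
zoom("w14",u[0],u[1],50,6);zoom("w14",320,310,80,5,'pics/w14_p.png')
E
python3 go.py .4582 -.328 .204 180
```

```text
[ 0.52888204 -0.32460687  0.28444096] 26.3 0.0061698665293911095
[314.13162718 145.23796981]
t 26.35 pos [ 0.5288 -0.325   0.2846] yaw -179.85 tilt [ 0.0095  0.0026 -1.    ] w 0.0603 shift cm [ 7.14 -0.3   7.99] turn 0.15
```

View pics/w14_z.png

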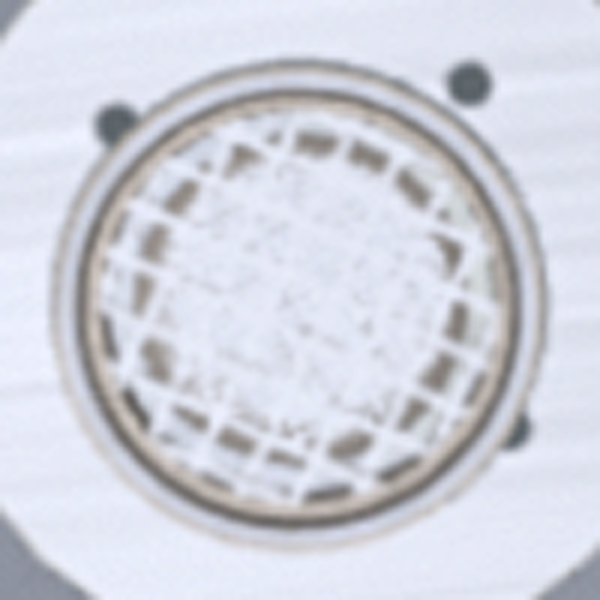

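View pics/w14_p.png

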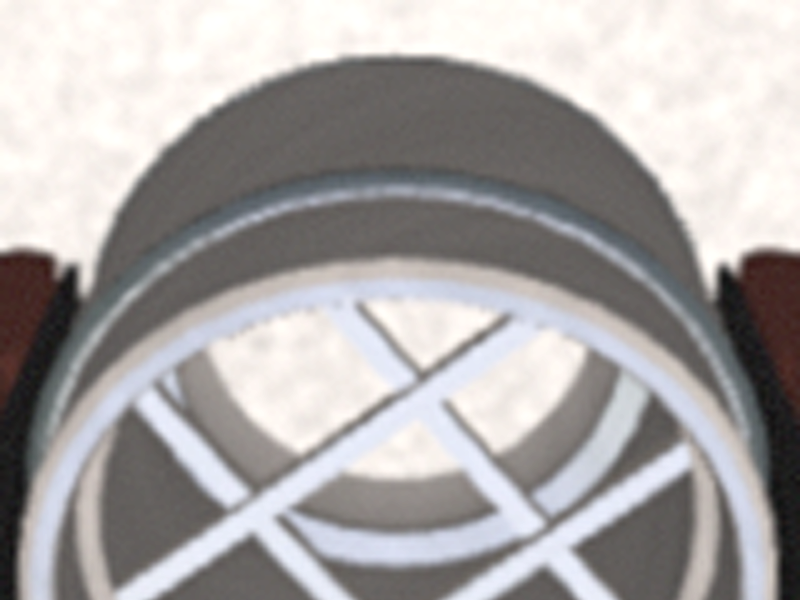

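```bash
python3 - <<'E'
from h import *
s,c=pickle.load(open("pics/w14.pkl","rb"))
u=wproj(c,s,[.458,-.328,.182])
pts=[zp(x,y,u[0],u[1],50,6) for x,y in [(76,308),(524,308),(300,87),(300,530)]]
for z in (.178,.182,.186):
    a=circ(c,s,pts,z);print(z,np.round(a[0],4),round(a[1],4),np.round(a[2],4))
pts=[zp(x,y,320,310,80,5) for x,y in [(18,570),(778,570),(400,257)]]
z=s["position"][2]+.0435
a=circ(c,s,pts,z);print(z,np.round(a[0]-s["position"][:2],4),round(a[1],4),np.round(a[2],4))
E
python3 go.py .458 -.3283 .204 180
```

```text
0.178 [ 0.4588 -0.3285] 0.0267 [-0. -0.  0.  0.]
0.182 [ 0.4586 -0.3284] 0.0263 [-0. -0.  0.  0.]
0.186 [ 0.4585 -0.3284] 0.0259 [-0. -0.  0.  0.]
0.3279409603415436 [-0.0008 -0.0002] 0.0289 [-0. -0. -0.]
t 26.35 pos [ 0.5288 -0.325   0.2846] yaw -179.85 tilt [ 0.0095  0.0026 -1.    ] w 0.0603 shift cm [ 7.16 -0.33  7.99] turn 0.15
```

jog_arm(moves=[[[1,0,0.3,0],[3,-0.1,1.2,0],[5,-0.2,2.8,0],[6.4,-0.3,4.6,0],[7.05,-0.33,6.1,0],[7.08,-0.33,7.2,0],[7.08,-0.33,7.8,0],[7.08,-0.33,8,0],[7.08,-0.33,8,0],[7.08,-0.33,8,0]]])

```text
t: 27.18
position: [0.4597, -0.3286, 0.2045]
tool_rot: [-0.005, 3.131, 0.003]
ft_force: [0.7, -0.2, -1.8]
width: 0.0607
```

```bash
python3 go.py .4587 -.3284 .1885 180; python3 - <<'E'
from h import *
from station import arm
s,c=cap(arm,"wrist","w15");zoom("w15",320,290,80,5);print(s["position"])
E
```

```text
t 27.18 pos [ 0.4597 -0.3286  0.2045] yaw -179.82 tilt [ 0.0106  0.0017 -0.9999] w 0.0607 shift cm [0.12 0.02 1.6 ] turn 0.18
[ 0.45971184 -0.32862864  0.2045286 ]
```

View pics/w15_z.png

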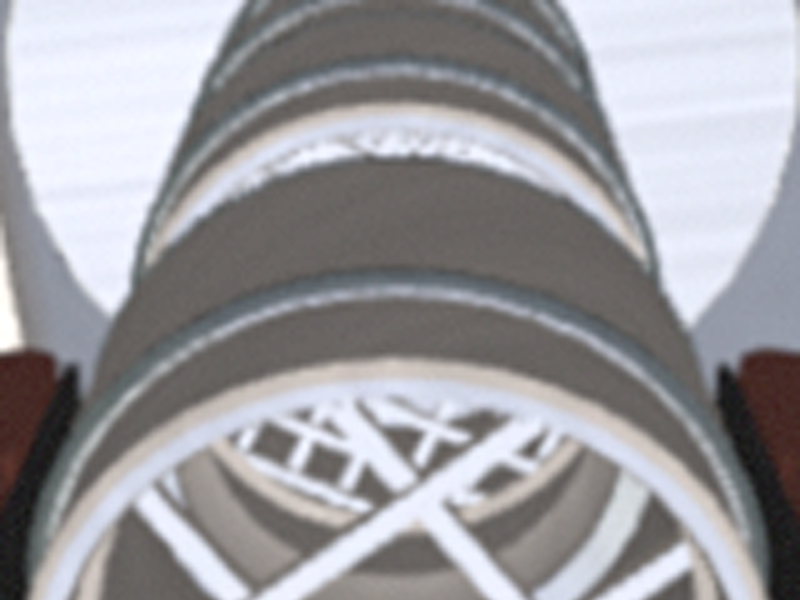

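jog_arm(moves=[[[0.05,-0.02,0.2,0],[0.09,-0.02,0.5,0],[0.1,-0.02,0.8,0],[0.1,-0.02,1.1,0],[0.1,-0.02,1.35,0],[0.1,-0.02,1.5,0],[0.1,-0.02,1.6,0],[0.1,-0.02,1.6,0]]])

```text
t: 27.9
position: [0.4589, -0.3288, 0.189]
tool_rot: [-0.005, 3.131, 0.002]
ft_force: [-0.6, 0.3, 2.3]
width: 0.0604
```

jog_arm(moves=[[[0,0,0,0],[0,0,0,0],[0,0,0,0],[0,0,-0.2,0],[0,0,-1.5,0],[0,0,-4,0],[0,0,-7,0],[-0.2,0.3,-9,0],[-0.5,0.5,-9.8,0],[-0.5,0.5,-9.8,0]]], grip=0)

```text
t: 28.73
position: [0.4643, -0.3246, 0.2892]
tool_rot: [-0.005, 3.127, -0.002]
ft_force: [0.5, 0.2, 0.6]
width: 0.0883
```

jog_arm(moves=[[[0,0,0,0],[0,0,0,0]]])

```text
t: 28.9
position: [0.4639, -0.3241, 0.288]
tool_rot: [-0.006, 3.129, -0.0]
ft_force: [-0.9, 0.7, 0.3]
width: 0.0877
```

```bash
python3 go.py .635 -.172 .22 180; python3 - <<'E'
from h import *
from station import arm
s,c=cap(arm,"wrist","w16");u=wproj(c,s,[.4587,-.3287,.232]);print(u);zoom("w16",u[0],u[1],60,5);s,c=cap(arm,"scene","s16");zoom("s16",222,140,50,6);print(s["position"])
p=proj(c,[.4585,-.3284,.232]);print((p-np.array([172,90])+.5)*6-.5)
E
```

```text
t 28.9 pos [ 0.4639 -0.3241  0.288 ] yaw -179.79 tilt [ 1.300e-02 -2.000e-04 -9.999e-01] w 0.0877 shift cm [-17.08  15.15   7.02] turn 0.21
[311.98735944 255.05704063]
[ 0.46368335 -0.32407758  0.28768904]
[269.65223036 238.33822028]
```

View pics/w16_z.png

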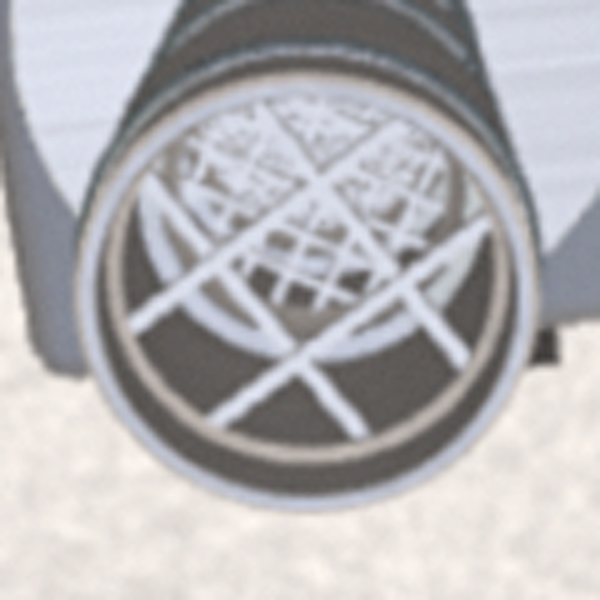

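View pics/s16_z.png

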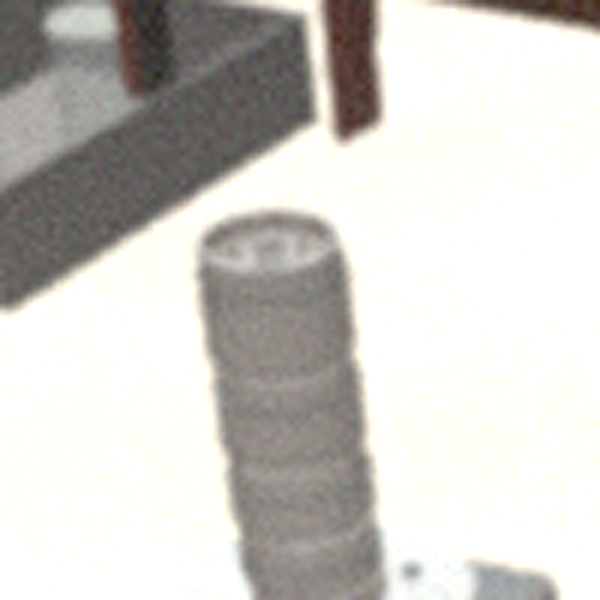

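```bash
python3 - <<'E'
from h import *
s,c=pickle.load(open("pics/w16.pkl","rb"))
u=(311.987,255.057)
pts=[zp(x,y,u[0],u[1],60,5) for x,y in [(74,295),(540,295),(308,70),(308,513)]]
for z in (.228,.232,.236):
    a=circ(c,s,pts,z);print(z,np.round(a[0],4),round(a[1],4),np.round(a[2],4))
E
python3 go.py .635 -.172 .22 180
```

```text
0.228 [ 0.4598 -0.3288] 0.0295 [-0. -0.  0.  0.]
0.232 [ 0.4585 -0.3288] 0.029 [-0. -0.  0.  0.]
0.236 [ 0.4571 -0.3287] 0.0285 [-0. -0.  0.  0.]
t 29.0 pos [ 0.4636 -0.3241  0.2877] yaw -179.8 tilt [ 1.230e-02  4.000e-04 -9.999e-01] w 0.0876 shift cm [-17.11  15.15   6.98] turn 0.2
```

jog_arm(moves=[[[-1,1,0,0],[-3.2,3,0,0],[-5.8,5.2,0,0],[-8.4,7.5,0.5,0],[-11,9.8,1.8,0],[-13.4,12,3.4,0],[-15.4,13.8,5.2,0],[-16.7,14.9,6.5,0],[-17.1,15.1,7,0],[-17.1,15.1,7,0]]])

```text
t: 29.83
position: [0.6341, -0.1718, 0.2173]
tool_rot: [-0.008, 3.133, 0.002]
ft_force: [-0.1, 0.4, 0.0]
width: 0.0879
```

jog_arm(moves=[[[0,0,0,0],[0,0,0,0]]])

```text
t: 30.0
position: [0.6333, -0.1731, 0.2176]
tool_rot: [-0.006, 3.134, 0.002]
ft_force: [0.2, -1.0, 0.8]
width: 0.0877
```

```bash
python3 - <<'E'
from h import *
from station import arm
s,c=cap(arm,"wrist","w17");print(s["position"],s["t"],np.abs(s["qvel"]).max());u=wproj(c,s,[.645,-.173,.012]);print(u)
zoom("w17",u[0],u[1],40,7)
E
python3 go.py .645 -.172 .019 180
```

```text
[ 0.63331452 -0.17308125  0.21763954] 30.0 0.011179583316113658
[319.05330248 224.01296873]
t 30.05 pos [ 0.6335 -0.1732  0.2181] yaw -179.8 tilt [ 8.6e-03  8.0e-04 -1.0e+00] w 0.0879 shift cm [-0.98  0.1  19.92] turn 0.2
```

View pics/w17_z.png

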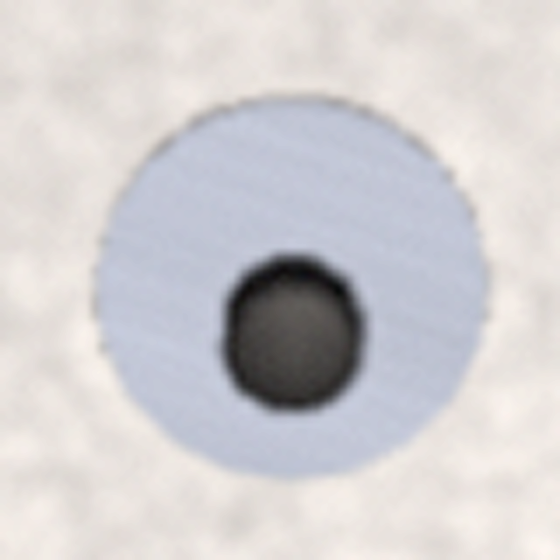

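View pics/w17.png

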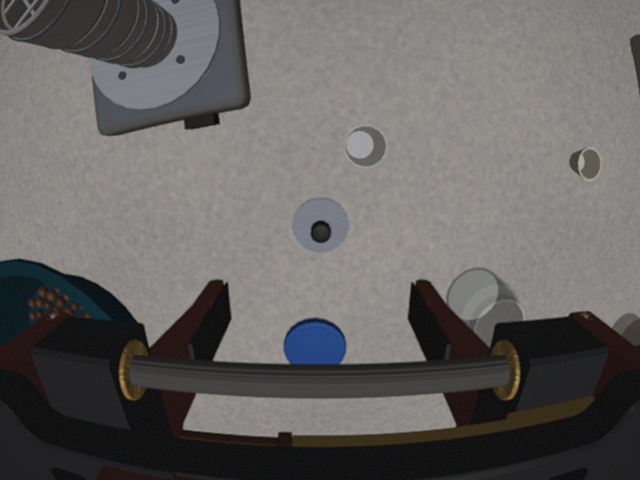

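```bash
python3 - <<'E'
from h import *
s,c=pickle.load(open("pics/w17.pkl","rb"))
u=(319.053,224.013)
pts=[zp(x,y,u[0],u[1],40,7) for x,y in [(94,290),(489,290),(292,93),(292,478)]]
for z in (.008,.012,.016):
    a=circ(c,s,pts,z);print(z,np.round(a[0],4),round(a[1],4),np.round(a[2],4))
pts=[zp(x,y,u[0],u[1],40,7) for x,y in [(222,331),(364,331),(293,410)]]
for z in (.034,.038,.043):
    a=circ(c,s,pts,z);print(z,np.round(a[0],4),round(a[1],4),np.round(a[2],4))
E
python3 go.py .645 -.172 .019 180
```

```text
0.008 [ 0.6469 -0.1718] 0.0292 [-0.0001 -0.0001  0.0001  0.0001]
0.012 [ 0.6459 -0.1718] 0.0289 [-0.0001 -0.0001  0.0001  0.0001]
0.016 [ 0.6449 -0.1718] 0.0285 [-0.0001 -0.0001  0.0001  0.0001]
0.034 [ 0.6478 -0.1717] 0.0099 [0. 0. 0.]
0.038 [ 0.6467 -0.1717] 0.0098 [0. 0. 0.]
0.043 [ 0.6454 -0.1717] 0.0096 [-0. -0. -0.]
t 30.05 pos [ 0.6335 -0.1732  0.2181] yaw -179.8 tilt [ 8.6e-03  8.0e-04 -1.0e+00] w 0.0879 shift cm [-0.98  0.1  19.92] turn 0.2
```

jog_arm(moves=[[[-0.4,0.05,1.5,0],[-0.8,0.1,4.5,0],[-1.05,0.12,8,0],[-1.1,0.12,11.5,0],[-1.1,0.12,14.5,0],[-1.1,0.12,17,0],[-1.1,0.12,18.9,0],[-1.1,0.12,19.8,0],[-1.1,0.12,20.1,0],[-1.1,0.12,20.1,0]]])

```text
t: 30.88
position: [0.6462, -0.1725, 0.0176]
tool_rot: [-0.004, 3.133, 0.001]
ft_force: [0.7, 0.9, 0.8]
width: 0.0878
```

```bash
python3 go.py .6462 -.1718 .017 180
```

```text
t 30.88 pos [ 0.6462 -0.1725  0.0176] yaw -179.85 tilt [ 8.9e-03  6.0e-04 -1.0e+00] w 0.0878 shift cm [0.   0.07 0.06] turn 0.15
```

jog_arm(moves=[[[0,0.05,0.05,0],[0,0.05,0.05,0],[0,0.05,0.05,0],[0,0.05,0.05,0],[0,0.05,0.05,0],[0,0.05,0.05,0],[0,0.05,0.05,0],[0,0.05,0.05,0]]], grip=1)

```text
t: 31.55
position: [0.6462, -0.172, 0.0171]
tool_rot: [-0.004, 3.133, 0.001]
ft_force: [0.5, -0.2, 0.5]
width: 0.038
```

jog_arm(moves=[[[0,0,0,0],[0,0,0,0],[0,0,0,0],[0,0,0,0],[0,0,0,0],[0,0,0,0],[0,0,0,0]]], grip=1)

```text
t: 32.13
position: [0.6461, -0.1719, 0.017]
tool_rot: [-0.004, 3.133, 0.001]
ft_force: [0.1, -0.8, 0.4]
width: 0.019
```

jog_arm(moves=[[[0,0,-0.5,0],[0,0,-2,0],[0,0,-5,0],[0,0,-8.5,0],[0,0,-12,0],[0,0,-15.5,0],[0,0,-19,0],[0,0,-22,0],[0,0,-24,0],[0,0,-24.5,0]]])

```text
t: 32.97
position: [0.646, -0.1729, 0.2673]
tool_rot: [-0.004, 3.126, -0.003]
ft_force: [0.0, -0.3, -0.7]
width: 0.019
```

```bash
python3 go.py .535 -.3286 .32 180
```

```text
t 32.97 pos [ 0.646  -0.1729  0.2673] yaw -179.84 tilt [ 0.0159 -0.0021 -0.9999] w 0.019 shift cm [ 11.06 -15.55  -5.42] turn 0.16
```

jog_arm(moves=[[[0.5,-0.7,-1,0],[1.8,-2.4,-2.5,0],[3.6,-5,-4,0],[5.5,-7.7,-5,0],[7.4,-10.4,-5.4,0],[9.1,-12.8,-5.4,0],[10.4,-14.7,-5.4,0],[11,-15.5,-5.4,0],[11,-15.5,-5.4,0],[11,-15.5,-5.4,0]]])

```text
t: 33.8
position: [0.5353, -0.3277, 0.319]
tool_rot: [-0.003, 3.127, -0.001]
ft_force: [0.4, 0.3, -0.3]
width: 0.0194
```

jog_arm(moves=[[[0,0,0,0],[0,0,0,0]]])

```text
t: 33.97
position: [0.5359, -0.3263, 0.3185]
tool_rot: [-0.005, 3.127, 0.001]
ft_force: [-1.2, 0.1, 0.2]
width: 0.0193
```

```bash
python3 - <<'E'
from h import *
from station import arm
s,c=cap(arm,"wrist","w18");print(s["position"],s["t"],np.abs(s["qvel"]).max());u=wproj(c,s,[.4585,-.3286,.232]);print(u)
zoom("w18",u[0],u[1],50,6);zoom("w18",320,310,80,5,'pics/w18_p.png')
E
python3 go.py .4585 -.3286 .255 180
```

```text
[ 0.53585214 -0.32631119  0.3184888 ] 33.9667 0.004540206081052374
[315.91969263 135.6475312 ]
t 34.02 pos [ 0.5359 -0.3264  0.3186] yaw -179.81 tilt [ 1.470e-02  4.000e-04 -9.999e-01] w 0.0195 shift cm [ 7.83 -0.2   6.25] turn 0.19
```

View pics/w18_z.png

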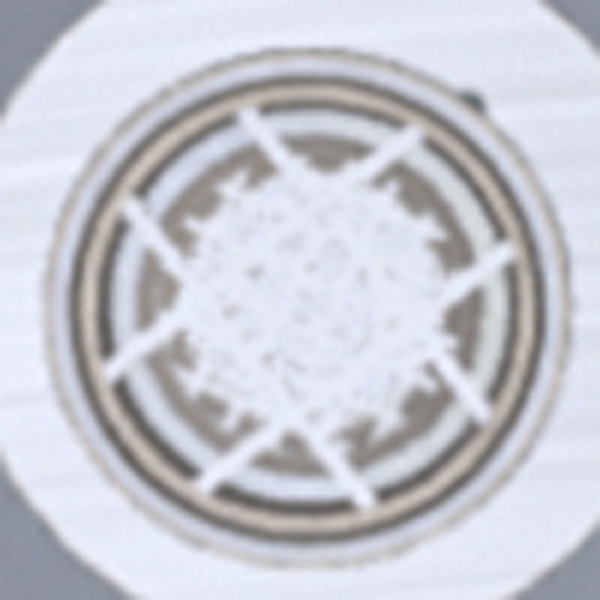

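View pics/w18_p.png

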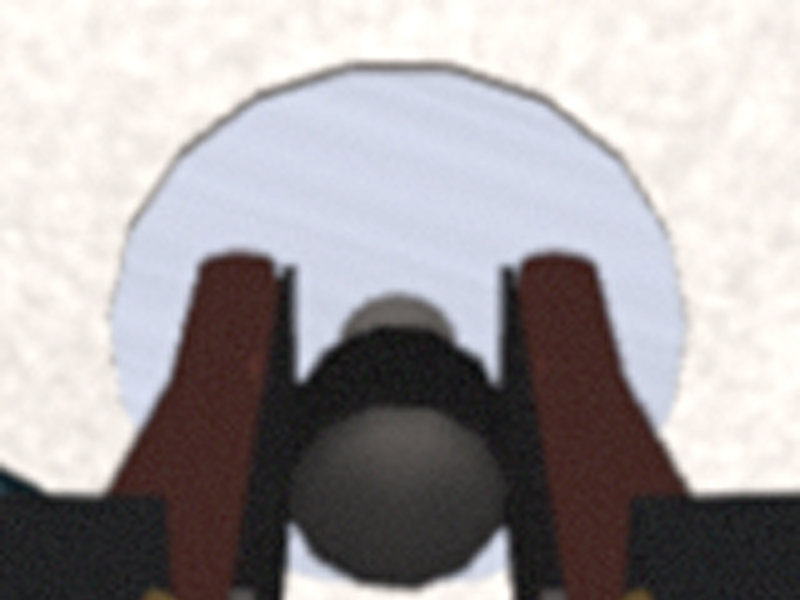

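```bash
python3 - <<'E'
from h import *
s,c=pickle.load(open("pics/w18.pkl","rb"))
u=(315.92,135.6475)
pts=[zp(x,y,u[0],u[1],50,6) for x,y in [(69,308),(546,308),(307,75),(307,544)]]
for z in (.228,.232,.236):
    a=circ(c,s,pts,z);print(z,np.round(a[0],4),round(a[1],4),np.round(a[2],4))
pts=[zp(x,y,320,310,80,5) for x,y in [(112,320),(686,320),(400,66),(128,225),(668,225)]]
for dz in (-.009,-.005,-.001):
  z=s["position"][2]+dz
  a=circ(c,s,pts,z);print(z,np.round(a[0]-s["position"][:2],4),round(a[1],4),np.round(a[2],4))
E
python3 go.py .4585 -.3286 .258 180
```

```text
0.228 [ 0.4589 -0.3287] 0.0266 [ 0.  0. -0. -0.]
0.232 [ 0.4589 -0.3287] 0.0262 [ 0.  0. -0. -0.]
0.236 [ 0.4588 -0.3286] 0.0258 [ 0.  0. -0. -0.]
0.3094887983771999 [ 0.0017 -0.    ] 0.0294 [-0.0002 -0.0001 -0.0002  0.0003  0.0002]
0.3134887983771999 [-0.0002 -0.    ] 0.0287 [-0.0002 -0.0001 -0.0002  0.0003  0.0002]
0.3174887983771999 [-0.0022 -0.    ] 0.028 [-0.0002 -0.0001 -0.0002  0.0003  0.0002]
t 34.02 pos [ 0.5359 -0.3264  0.3186] yaw -179.81 tilt [ 1.470e-02  4.000e-04 -9.999e-01] w 0.0195 shift cm [ 7.83 -0.2   5.95] turn 0.19
```

jog_arm(moves=[[[1,0,0.2,0],[3,-0.1,0.8,0],[5.2,-0.2,1.9,0],[6.9,-0.21,3.2,0],[7.7,-0.21,4.5,0],[7.8,-0.21,5.5,0],[7.8,-0.21,6,0],[7.8,-0.21,6.05,0],[7.8,-0.21,6.05,0],[7.8,-0.21,6.05,0]]])

```text
t: 34.85
position: [0.4598, -0.329, 0.2576]
tool_rot: [-0.006, 3.126, -0.001]
ft_force: [0.4, 0.0, -0.8]
width: 0.0188
```

```bash
python3 go.py .4588 -.3287 .241 180; python3 - <<'E'
from h import *
from station import arm
s,c=cap(arm,"wrist","w19");zoom("w19",320,270,80,5);print(s["position"])
E
```

```text
t 34.85 pos [ 0.4598 -0.329   0.2576] yaw -179.77 tilt [ 1.570e-02 -4.000e-04 -9.999e-01] w 0.0188 shift cm [0.13 0.04 1.65] turn 0.23
[ 0.45982539 -0.32904451  0.25756362]
```

View pics/w19_z.png

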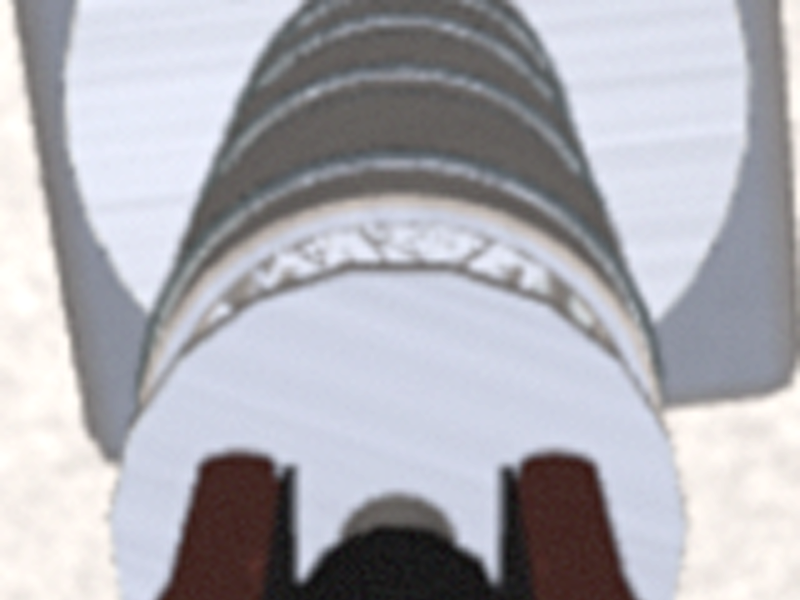

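jog_arm(moves=[[[0.05,0.02,0.2,0],[0.1,0.03,0.5,0],[0.12,0.03,0.8,0],[0.12,0.03,1.1,0],[0.12,0.03,1.35,0],[0.12,0.03,1.55,0],[0.12,0.03,1.65,0],[0.12,0.03,1.65,0]]])

```text
t: 35.57
position: [0.4589, -0.3288, 0.2411]
tool_rot: [-0.006, 3.126, -0.001]
ft_force: [-0.9, 1.3, -0.7]
width: 0.0195
```

Release, then open fully before rising (the open jaws sit clear above the disc).

jog_arm(moves=[[[0,0,0,0],[0,0,0,0],[0,0,0,0],[0,0,0,0],[0,0,0,0],[0,0,-0.5,0],[0,0,-2,0],[0,0,-4.5,0],[0,0,-6,0],[0,0,-6.2,0]]], grip=0)

```text
t: 36.4
position: [0.4593, -0.3301, 0.3067]
tool_rot: [-0.006, 3.121, -0.007]
ft_force: [-0.5, 0.2, 0.1]
width: 0.0825
```

jog_arm(moves=[[[-0.5,0,-0.5,0],[-2,0,-1.5,0],[-4,0,-2.5,0],[-5.5,0,-3,0],[-6,0,-3,0],[-6,0,-3,0],[-6,0,-3,0]]])

```text
t: 36.98
position: [0.518, -0.3292, 0.3366]
tool_rot: [-0.007, 3.124, -0.005]
ft_force: [-0.5, -0.0, 0.1]
width: 0.0877
```

```bash
python3 - <<'E'
from h import *
from station import arm
s,c=cap(arm,"wrist","w20");print(s["position"],s["t"],s["width"]);u=wproj(c,s,[.4587,-.3287,.236]);print(u);zoom("w20",u[0],u[1],50,6)
s,c=cap(arm,"scene","s20");zoom("s20",222,140,50,6)
for z in (.236,.258):print((proj(c,[.4587,-.3287,z])-np.array([172,90])+.5)*6-.5)
cap(arm,"top","t20")
E
```

```text
[ 0.51799774 -0.32924953  0.3365941 ] 36.9833 0.0876926049204728
[320.79706474 160.53729375]
[267.53142294 229.11691535]
[260.76910796 177.44939399]
```

View pics/w20_z.png

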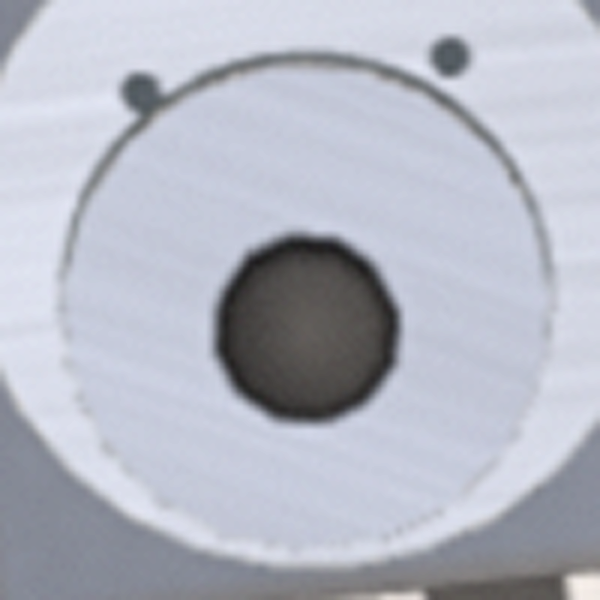

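View pics/s20_z.png

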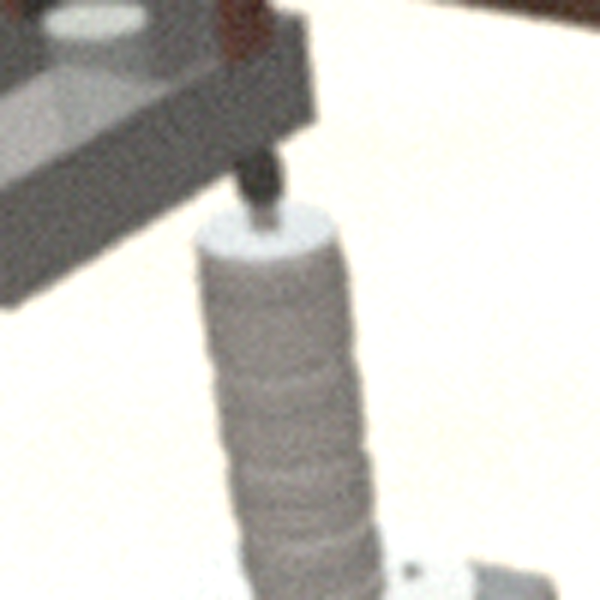

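View pics/t20.png

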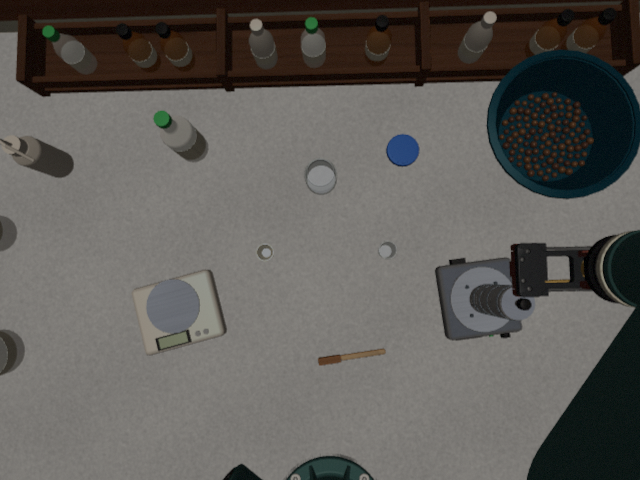

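```bash
python3 - <<'E'
from h import *
from station import arm
s,c=pickle.load(open("pics/w20.pkl","rb"))
u=(320.797,160.537)
pts=[zp(x,y,u[0],u[1],50,6) for x,y in [(64,305),(554,305),(308,64),(308,550)]]
for z in (.232,.236,.24):
    a=circ(c,s,pts,z);print(z,np.round(a[0],4),round(a[1],4))
pts=[zp(x,y,u[0],u[1],50,6) for x,y in [(215,328),(400,328),(308,235),(308,422)]]
print(circ(c,s,pts,.262))
print(arm.sense()["ft_force"]);arm.close_job()
E
```

```text
0.232 [ 0.4594 -0.3285] 0.0292
0.236 [ 0.4591 -0.3285] 0.0288
0.24 [ 0.4588 -0.3285] 0.0283
(array([ 0.45904537, -0.32870786]), np.float64(0.009858380559007406), array([-0.00011038, -0.00011159,  0.00011106,  0.00010843]))
[-0.11669504 -1.07571346 -0.335878  ]
the job is handed in; nothing more can be done
```

I built the stack in the shaker's seat in the order given: pan, fine sieve, medium sieve, coarse sieve, lid. Every piece is released, and I handed the job in at about 37 s of the 112 s allowed; it reports no verdict.

- **Axis:** In the wrist pictures the pan, the three sieves and the lid all measured within about 2 mm of one axis, near (0.4585, −0.3285) m. The seat was measured at (0.4566, −0.3271) m.
- **Height:** Measured sizes match the nested rim heights of 106, 140, 182 and 232 mm to about 4 mm, and the lid's disc and knob also match. In the scene view the fine, medium and coarse rims and the lid landed within about 1 pixel of where nested pieces should appear.
- **Tilt:** The tool leaned about 0.8° (0.015 rad) from early on, and I could not correct that with these moves. I saw no lean in the released pieces, though I did not measure their tilt directly.
- **Disagreement:** The top camera placed some pieces 3–6 mm from where the wrist camera did. I used the wrist camera, and each sieve and the pan came out centred in the jaws.
- **Glassware:** The jar and beaker look unmoved in the last top picture, and the gripper was clear of everything at the end.

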